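# Open the pressure vessel's bayonet cap

## Task

Take the cap off the steel pressure vessel: turn it counter-clockwise (seen from above) until you feel it come up against its first stop and let it rest against it for a second to vent, then press it down, keep turning past the stop to release it, and lift it off. Do not force it against the stop or lean on it harder than it needs. Stand the cap gently in the steel tray, grip bar up, let go of it, and leave everything else where it is.

Things in the scene. Friction and masses are not known exactly. Their poses are not given: they have to be found in the camera images.
- vessel: Fixed steel pressure vessel, upright, 170 mm across, 160 mm high, with a 55 mm wide filler neck on top. Origin: centre of its underside on the bench, z up. Its -x side has a small round gauge on the shoulder, its +y side a relief valve (both below the rim). A 5 mm ceiling plate in the neck holds down the cap's lugs; slots on its +x and -x sides let them out.
- neck_rim (a point): Centre of the neck's rim, on the cap's axis, 190 mm above the bench; axes as the vessel's. The cap comes free when turned counter-clockwise from above until its bar is parallel to the vessel's x axis (within 0.07 rad), where a final end wall stops it; it then pops up 4 mm.
- lock: First-stop mechanism hidden in the neck; origin at the rim centre, axes as the vessel's (they do not show the stop). One tooth hangs 3.5 mm below the ceiling plate and catches a lug. Its place is unknown: the cap meets it 0.70 to 1.24 rad before free, 0.1 to 0.75 rad from its start. More than 20 N on it is too much, about 0.35 N m of turning moment above friction.
- cap: Loose black pressure cap, 0.15 to 0.3 kg, locked on the neck. Origin: centre of its stem's underside, z up; 10 mm below the rim (180 mm over the bench) while locked. Stem 24 mm across with two lugs along x (40 mm over both, 7 mm wide, lowest 5 mm); 64 mm disc from 15.5 to 22.5 mm above the origin. At the start its x axis (bar) is 1.34 to 1.45 rad clockwise of the vessel's x axis.
- tray: Fixed open steel tray, 160 mm (its x) by 200 mm (its y), walls 20 mm high and 4 mm thick, floor 4 mm thick; origin: centre of its underside on the bench.
- tray_in (a point): Centre of the tray's inner floor, 4 mm above the bench. The cap stands there on its stem and lugs.
- tube_rack: Bystander: blue wire rack with capped tubes, 75 x 185 mm, 107 mm high with the tubes; origin: centre of its underside.
- wash_bottle: Bystander: white wash bottle, 68 mm across, 188 mm high with its spout; origin: centre of its underside.
- tip_box: Bystander: pipette tip box, 85 x 120 mm, 57 mm high; origin: centre of its underside.
- petri_dish: Bystander: flat round glass dish, 90 mm across, 15 mm high; origin: centre of its underside.
- cap_grip (a point): Middle of the cap's grip bar, 34.5 mm above the cap's origin. Bar along the cap's x, 58 mm long, 16 mm thick, 24 mm high, standing on the disc. Turning it takes up to 0.15 N m of friction.
- cap_disc (a point): Centre of the disc's underside, 15.5 mm above the cap's origin. A spring lifts the cap: it starts down at about 8 N, takes about 12 N at 4.5 mm, and the disc hits the rim hard at 5.5 mm (pushing with over 45 N is too much). It must stay 3.5 mm or more down (4 to 5 is right) while the lug passes the tooth, some 0.6 rad from the first stop on.
There are look-alikes about, which are no part of the job. What is meant by the cap is not brown, orange or white, and is the larger of those in its own colour.

How it is judged:
By the outcome, as a careful person would: the job done as asked, in the order asked, and still so for the second after the job is handed in, with the robot touching nothing.
It also fails if it takes over 72 s, if anything falls off the work surface, if the arm or the gripper's body presses on something with over 40 N, if the wrist force passes 120 N, or if a joint passes its speed limit or range.

## Robot

A 6-joint arm with a two-finger parallel gripper is mounted at the origin on the work surface. World frame = base frame: x ahead of the robot, y to its left, z up, the work surface at z = 0. Lengths are in m, angles in rad, forces in N, time in s.
With the tool pointing down it reaches from about 0.4 to 0.925 m from the base axis. Payload 12.5 kg.
Tool frame: the origin (TCP) lies at the centre of the arm's flange, where the gripper is bolted on; the fingertips stand 190 mm ahead of it and the grasp point (between the pads) lies env.grip_point_offset ahead of it (env.grip_point_offset is the distance from the TCP to the grasp point, in m); y points along the fingers, z is the direction in which the jaws open and shut, and the axes are right-handed (so a half turn about y gives the same grasp; the last joint's range is limited). The gripper opens to 95 mm and grips with 3 to 60 N. Pads are 20 mm wide; open, the fingers measure 119 mm over their backs; the gripper's body (75 mm by 180 mm) begins 59 mm behind the grasp point.
Start: joints at [1.067, 0.491, 1.559, -0, 1.092, -0.106], TCP at [0.242, 0.576, 0.405] pointing down, gripper open.
Joint ranges: [-3.1, 3.1], [-0.84, 2.19], [0.05, 2.79], [-1.13, 4.28], [0.06, 2.93], [-2.69, 2.69]. Speed limits (rad/s): [2.22, 2.22, 2.79, 3.14, 3.14, 3.14].

## Interface

Orientations are given as a unit quaternion [w, x, y, z].
In Python, from workcell import env gives the robot as it stands. The module is installed in compiled form; this text tells all that it offers.
- The arm moves only by the tool arm_command, never from a script. Its argument "increments" is a list of rows, each an object of numbers: "gripper": the opening in per cent of the stroke, from 0 (shut) to 100 (fully open); "dx", "dy", "dz": the shift along the tool's x, y, z each as a share of 0.3 m, from -1 to 1; "wx", "wy", "wz": the turn, a rotation vector about the tool's x, y, z each as a share of pi rad, from -1 to 1. In form: [{"gripper": .., "dx": .., "dy": .., "dz": .., "wx": .., "wy": .., "wz": ..}, ...]. A call has 1 to 5 rows; each row is the pose to reach, as a shift and turn from the pose measured when the call began, along the tool's axes at that moment, turning the shorter way round; what a row does not reach only later rows make up. A row lasts 1/12 s, in which the tool goes at most 41.7 mm and 7.16 degrees, less where a joint would pass 70% of its speed; a pose out of reach is approached as far as the arm can. A call with a number of a shift or a turn outside -1 to 1 is refused whole. A call with a gripper value outside its range is refused whole. The fingers move at their own pace and stop on an object; the grip force is fixed at half the most. Time passes only in rows, so rows that repeat a pose let the fingers close. It gives the time, the measured TCP pose, the force and the opening at its end, in the units of the state.
- env.get_state(): the state, without advancing time (a new reading comes with each control period).
- env.camera(name): name is "scene" or "top" or "wrist"; returns a dict with "pixels" (480x640x3 uint8, blue, green, red), "z_map" (480x640 float32, m along the optical axis (not along the pixel's ray), 0 where there is no reading), "fx", "fy", "cx", "cy" (pixels), "R" (3x3) and "t" (3): a world point X has camera coordinates R X + t; the wrist camera has in their place "mount" (4x4, takes a point from camera to tool coordinates, whose origin is the TCP and whose axes are the tool frame's). Camera axes: x right, y down, z forward; pixel columns grow to the right and rows downward; lengths in m; the calibration is good to about 2 mm. A picture is of the moment at which its call begins: read the wrist's pose just before it.
- env.job_done(): hands the job in, once; it reports no verdict.
Trained networks look in the newest picture that a camera, given by its name, has taken for a name from the list of things; names that differ only in an ending like _2 or _b are one class to them, and where a whole thing is asked for, a point or a joint stands for the part that bears it (a point fixed in the world has none). Each returns a list of dicts, best first, with "conf" (0 to 1); they miss things now and then, are a little off and sometimes report something else, mostly with a low value. They report only what shows in the picture. A call takes as long as a camera call. They do not tell look-alikes from the thing itself.
- env.look_for(label, camera): "location" ([x, y, z] in m, in world coordinates, good to about 4 mm: the middle of the surface that is visible of it).
- env.trace(label, camera): "mask" (480x640 bool, what is visible of it).
The state is a dict: "clock": time; "joint_positions": joint angles; "qvel": joint speeds; "joint_torque": joint torques, N m; "ee_pos": TCP position; "tcp_rot": TCP orientation; "contact_force": force on the tool from outside, world axes, zero at the start; "torque": the same for the moment, N m; "finger_gap": opening from 0.0 (shut) to 1.0 (fully open).
Only numpy, scipy, OpenCV 4.12 (cv2) and the standard library are available. Lean on these libraries where they do the work, as an engineer would, in place of code of your own. Each camera call takes 0.05 s, during which the arm holds its last target.

## Working session

There is one attempt and no reset: what is moved stays moved. The work goes in short steps, Python scripts to look and compute and a tool call to move; the robot and the scene stay as the last step left them, time stands still between calls to the robot, and variables do not carry over. Pictures are saved under pics/ and viewed, and the job is handed in when it is done.

Besides the shell and the picture viewer there is one more tool, called after ">>>" as a command line: name --argument value ..., lists and objects as JSON in quotes. arm_command: Moves the arm, as the interface text tells. Its arguments: {"type":"object","properties":{"increments":{"type":"array"}},"required":["increments"]}

```bash
mkdir -p pics; ls; cat > h.py <<'E'
import numpy as np, cv2
from workcell import env
from scipy.spatial.transform import Rotation as Ro
def q2R(q): return Ro.from_quat([q[1],q[2],q[3],q[0]]).as_matrix()
def st():
    s=env.get_state()
    return s
def show(s):
    np.set_printoptions(precision=4,suppress=True)
    print('t',round(float(s['clock']),3),'p',np.array(s['ee_pos']),'R cols');print(q2R(s['tcp_rot']));print('F',np.array(s['contact_force']),'T',np.array(s['torque']),'gap',s['finger_gap'],'j',np.array(s['joint_positions']))
def cam(name):
    s=env.get_state(); c=env.camera(name)
    if 'mount' in c:
        R=q2R(s['tcp_rot']);M=np.eye(4);M[:3,:3]=R;M[:3,3]=s['ee_pos']
        W=M@np.array(c['mount']); # cam->world
        c['R']=W[:3,:3].T; c['t']=-W[:3,:3].T@W[:3,3]
    return c
def up(c,u,v,z):
    X=np.array([(u-c['cx'])/c['fx']*z,(v-c['cy'])/c['fy']*z,z])
    return np.array(c['R']).T@(X-np.array(c['t']))
def proj(c,X):
    x=np.array(c['R'])@np.array(X)+np.array(c['t']);return c['fx']*x[0]/x[2]+c['cx'],c['fy']*x[1]/x[2]+c['cy']
def cloud(c):
    z=c['z_map'];v,u=np.mgrid[:480,:640]
    X=np.stack([(u-c['cx'])/c['fx']*z,(v-c['cy'])/c['fy']*z,z],-1)
    return (X-np.array(c['t']))@np.array(c['R'])
E
python3 - <<'E'
from h import *
show(st()); print(env.grip_point_offset)
for n in ['scene','top','wrist']:
    c=cam(n); cv2.imwrite(f'pics/{n}0.png',c['pixels'])
    for l in ['vessel','cap','tray','cap_grip','neck_rim']:
        try: print(n,l,[(np.round(d['location'],3),round(d['conf'],2)) for d in env.look_for(l,n)])
        except Exception as e: print(l,e)
show(st())
E
```

```text
pics
t 0.0 p [0.2421 0.5762 0.4042] R cols
[[ 0.9219 -0.0005  0.3874]
 [-0.3874 -0.0009  0.9219]
 [-0.0001 -1.     -0.0011]]
F [ 0.9956 -0.4878 -0.3923] T [ 0.0047  0.0041 -0.0313] gap 0.9993261730525459 j [ 1.0674  0.4916  1.5594 -0.      1.0917 -0.1056]
0.1713
scene vessel [(array([0.537, 0.18 , 0.122]), 0.82)]
scene cap [(array([0.329, 0.165, 0.015]), 0.98), (array([0.523, 0.34 , 0.022]), 0.94), (array([0.502, 0.137, 0.201]), 0.78), (array([0.68 , 0.151, 0.016]), 0.63), (array([0.315, 0.273, 0.02 ]), 0.59)]
scene tray [(array([ 0.48 , -0.167,  0.006]), 0.71), (array([0.538, 0.183, 0.119]), 0.45)]
scene cap_grip [(array([0.682, 0.154, 0.021]), 0.89), (array([0.524, 0.339, 0.025]), 0.86), (array([0.505, 0.146, 0.198]), 0.79), (array([0.322, 0.273, 0.022]), 0.73), (array([0.327, 0.162, 0.015]), 0.59), (array([ 0.766, -0.017,  0.064]), 0.2)]
scene neck_rim [(array([0.533, 0.181, 0.113]), 0.61)]
top vessel []
top cap [(array([0.512, 0.331, 0.019]), 0.95), (array([0.311, 0.259, 0.025]), 0.76), (array([0.318, 0.157, 0.017]), 0.58), (array([0.679, 0.148, 0.016]), 0.57)]
top tray [(array([ 0.475, -0.164,  0.004]), 0.8)]
top cap_grip [(array([0.513, 0.334, 0.022]), 0.94), (array([0.315, 0.26 , 0.022]), 0.82), (array([0.674, 0.151, 0.019]), 0.8), (array([0.498, 0.133, 0.201]), 0.62), (array([0.322, 0.162, 0.018]), 0.51), (array([ 0.476, -0.166,  0.007]), 0.45)]
top neck_rim [(array([ 0.379, -0.39 ,  0.018]), 0.69), (array([0.488, 0.126, 0.151]), 0.6)]
wrist vessel []
wrist cap []
wrist tray []
wrist cap_grip []
wrist neck_rim []
t 0.9 p [0.2421 0.5762 0.4048] R cols
[[ 0.9219  0.0001  0.3874]
 [-0.3874  0.0001  0.9219]
 [ 0.     -1.      0.0001]]
F [1.1231 0.0267 0.7946] T [-0.0013  0.0027 -0.0152] gap 0.9993401068137157 j [ 1.0674  0.4909  1.5589 -0.      1.0917 -0.1056]
```

View pics/scene0.png

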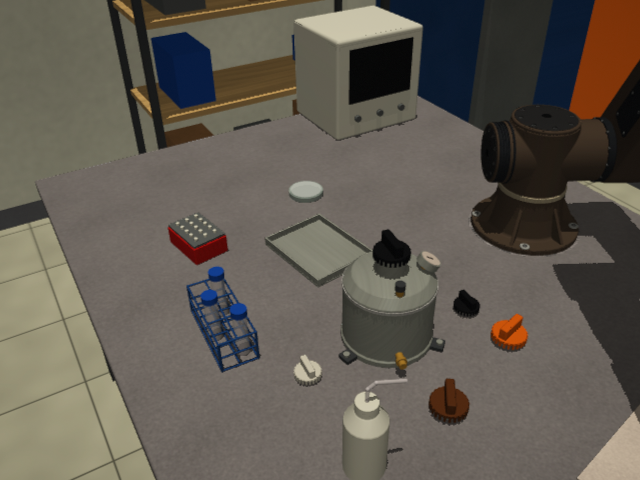

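View pics/top0.png

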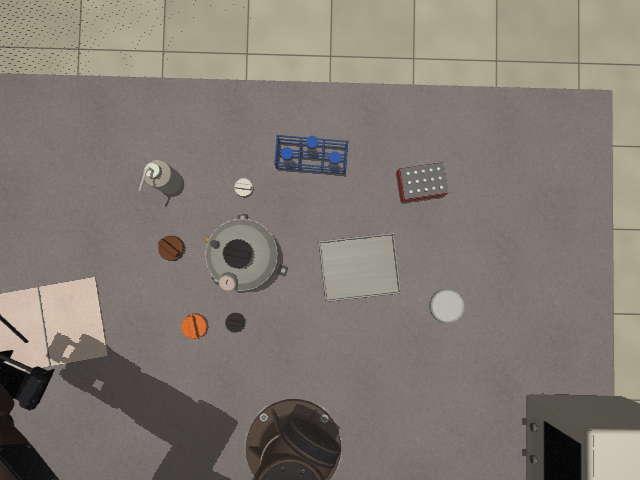

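View pics/wrist0.png

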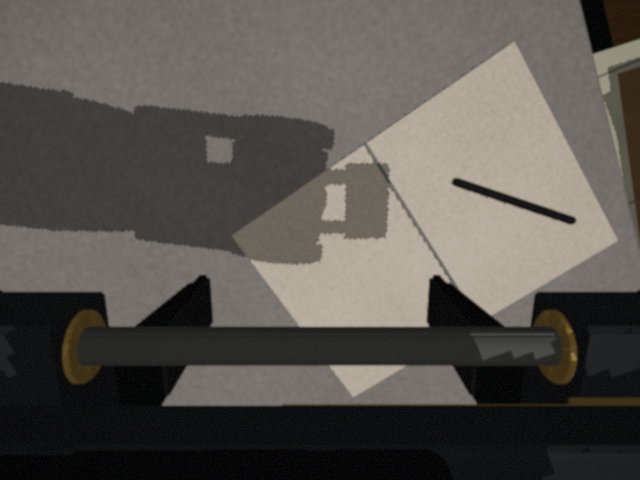

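```bash
python3 - <<'E'
from h import *
for n in ['top','scene']:
    c=cam(n);P=cloud(c);im=c['pixels'].astype(int)
    ok=(c['z_map']>0)
    near=ok&(np.hypot(P[...,0]-.5,P[...,1]-.135)<.13)
    z=P[...,2]
    for lo,hi in [(.15,.17),(.185,.197),(.197,.2055),(.21,.24)]:
        m=near&(z>lo)&(z<hi)
        q=P[m]
        if len(q)<4: continue
        ctr=q[:,:2].mean(0); (rc,sz,a)=cv2.minAreaRect(q[:,:2].astype(np.float32)*1000)
        w,V=np.linalg.eigh(np.cov((q[:,:2]-ctr).T)); 
        print(n,lo,len(q),'mean',q.mean(0).round(4),'zmax',q[:,2].max().round(4),'rect',np.round(rc,1),np.round(sz,1),'yaw',np.arctan2(V[1,1],V[0,1]).round(3),np.sqrt(w).round(4))
    # circle of vessel side
    m=ok&(z>.004)&(z<.012)&(P[...,1]<-.03)&(P[...,1]>-.32)&(abs(P[...,0]-.475)<.13)
    m2=ok&(z>.012)&(z<.03)&(P[...,1]<-.03)&(P[...,1]>-.32)&(abs(P[...,0]-.475)<.13)
    for q in (P[m],P[m2]):
        if len(q)>5: print('tray',cv2.minAreaRect(q[:,:2].astype(np.float32)*1000), q[:,2].mean())
c=cam('top');cv2.imwrite('pics/topz.png',cv2.resize(c['pixels'][200:310,180:300],None,fx=6,fy=6,interpolation=cv2.INTER_CUBIC)[:600])
s=cam('scene');cv2.imwrite('pics/scz.png',cv2.resize(s['pixels'][215:375,320:460],None,fx=3.7,fy=3.7,interpolation=cv2.INTER_CUBIC)[:600])
E
```

```text
top 0.15 2065 mean [0.4949 0.1277 0.1563] zmax 0.17 rect [495.4 131.3] [146.9 146.8] yaw 2.984 [0.0387 0.0403]
top 0.185 13 mean [0.4783 0.1195 0.1899] zmax 0.1968 rect [480.6 124.6] [41.5 87.4] yaw 2.582 [0.0144 0.0273]
top 0.197 424 mean [0.4955 0.1306 0.2021] zmax 0.2055 rect [495.9 131.6] [63.5 63.3] yaw 3.007 [0.0158 0.0191]
top 0.21 193 mean [0.4953 0.1309 0.2261] zmax 0.232 rect [495.4 131.7] [57.5 15.8] yaw 1.415 [0.0046 0.0169]
tray ((475.10345458984375, -174.72265625), (258.2084045410156, 289.7653503417969), 0.30505356192588806) 0.006025084699604396
tray ((472.78033447265625, -164.4580078125), (160.22659301757812, 200.4718780517578), 7.759952068328857) 0.018972470507126776
scene 0.15 2359 mean [0.5083 0.1505 0.1567] zmax 0.17 rect [498.5 133.6] [141.7 141.4] yaw 2.554 [0.029  0.0414]
scene 0.185 161 mean [0.5118 0.1506 0.1917] zmax 0.1969 rect [508.2 142.1] [40.  65.6] yaw 2.448 [0.0079 0.0188]
scene 0.197 454 mean [0.5055 0.1388 0.2015] zmax 0.2055 rect [498.7 134. ] [64.1 65.6] yaw 2.402 [0.0152 0.0191]
scene 0.21 334 mean [0.5013 0.1376 0.2218] zmax 0.2293 rect [498.4 133.6] [60.4 17.8] yaw 1.45 [0.0048 0.0181]
tray ((470.4407958984375, -190.58580017089844), (235.87294006347656, 270.1484069824219), 6.710515975952148) 0.006195291265191817
tray ((474.644287109375, -163.53173828125), (165.3656005859375, 207.6733856201172), 8.08767318725586) 0.016934066332968088
```

View pics/topz.png

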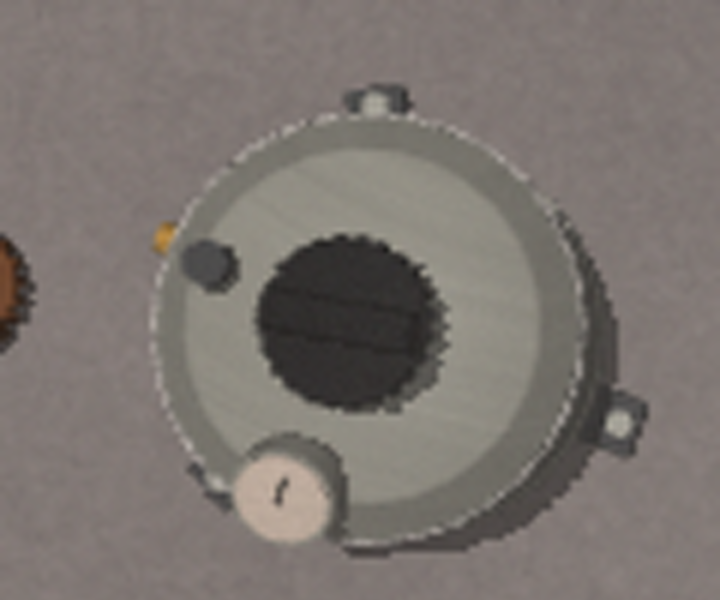

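View pics/scz.png

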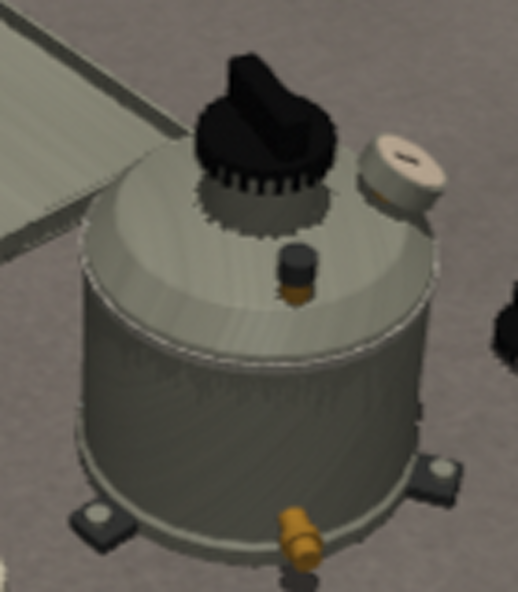

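>>> arm_command --increments '[{"gripper": 100, "dx": 0.54, "dy": -0.25, "dz": -0.415, "wx": 0, "wy": 0.2, "wz": 0}, {"gripper": 100, "dx": 0.54, "dy": -0.25, "dz": -0.415, "wx": 0, "wy": 0.2, "wz": 0}, {"gripper": 100, "dx": 0.54, "dy": -0.25, "dz": -0.415, "wx": 0, "wy": 0.2, "wz": 0}, {"gripper": 100, "dx": 0.54, "dy": -0.25, "dz": -0.415, "wx": 0, "wy": 0.2, "wz": 0}, {"gripper": 100, "dx": 0.54, "dy": -0.25, "dz": -0.415, "wx": 0, "wy": 0.2, "wz": 0}]'

```text
clock: 1.52
ee_pos: [0.3393, 0.4046, 0.4773]
tcp_rot: [0.616, -0.616, 0.348, -0.348]
contact_force: [1.3, 0.0, 0.4]
finger_gap: 0.999
```

```bash
cat >> h.py <<'E'
def go(p,zyaw,s=None):
    "shares from the present pose to TCP p, tool down, tool z at zyaw"
    s=s or st();R=q2R(s['tcp_rot'])
    Rt=np.array([[np.sin(zyaw),0,np.cos(zyaw)],[-np.cos(zyaw),0,np.sin(zyaw)],[0,-1,0]])
    d=R.T@(np.array(p)-s['ee_pos'])/.3
    w=Ro.from_matrix(R.T@Rt).as_rotvec()/np.pi
    print('d',d.round(4),'w',w.round(4))
E
python3 - <<'E'
from h import *
s=st();show(s);go([.497,.1325,.50],-.156,s)
E
```

```text
t 1.517 p [0.3393 0.4046 0.4773] R cols
[[ 0.5161  0.0001  0.8565]
 [-0.8565  0.0002  0.5161]
 [-0.0001 -1.      0.0002]]
F [1.2685 0.024  0.4069] T [-0.0162 -0.0533  0.0124] gap 0.9989629159731689 j [0.7479 0.2815 1.6938 0.     1.166  0.2056]
d [ 1.0483 -0.0759 -0.0178] w [-0.0001  0.2223 -0.0001]
```

>>> arm_command --increments '[{"gripper": 100, "dx": 0.99, "dy": -0.07, "dz": -0.017, "wx": 0, "wy": 0.21, "wz": 0}, {"gripper": 100, "dx": 0.99, "dy": -0.07, "dz": -0.017, "wx": 0, "wy": 0.21, "wz": 0}, {"gripper": 100, "dx": 0.99, "dy": -0.07, "dz": -0.017, "wx": 0, "wy": 0.21, "wz": 0}, {"gripper": 100, "dx": 0.99, "dy": -0.07, "dz": -0.017, "wx": 0, "wy": 0.21, "wz": 0}, {"gripper": 100, "dx": 0.99, "dy": -0.07, "dz": -0.017, "wx": 0, "wy": 0.21, "wz": 0}]'

```text
clock: 1.93
ee_pos: [0.4432, 0.2244, 0.4921]
tcp_rot: [-0.479, 0.478, -0.52, 0.52]
contact_force: [-0.0, 0.8, 0.9]
finger_gap: 1.004
```

```bash
python3 - <<'E'
from h import *
s=st();show(s);go([.497,.1325,.48],-.156,s)
E
```

```text
t 1.933 p [0.4432 0.2244 0.4921] R cols
[[-0.083   0.0008  0.9966]
 [-0.9966  0.0004 -0.083 ]
 [-0.0005 -1.      0.0008]]
F [-0.0496  0.7983  0.8784] T [-0.0802  0.0434 -0.0547] gap 1.0043539053684365 j [0.3356 0.2202 1.7388 0.0002 1.1817 0.4186]
d [0.2903 0.0404 0.2041] w [-0.0002  0.0232 -0.0002]
```

>>> arm_command --increments '[{"gripper": 100, "dx": 0.29, "dy": 0.04, "dz": 0.204, "wx": 0, "wy": 0.023, "wz": 0}, {"gripper": 100, "dx": 0.29, "dy": 0.04, "dz": 0.204, "wx": 0, "wy": 0.023, "wz": 0}, {"gripper": 100, "dx": 0.29, "dy": 0.04, "dz": 0.204, "wx": 0, "wy": 0.023, "wz": 0}, {"gripper": 100, "dx": 0.29, "dy": 0.04, "dz": 0.204, "wx": 0, "wy": 0.023, "wz": 0}]'

```text
clock: 2.27
ee_pos: [0.4988, 0.129, 0.4794]
tcp_rot: [-0.459, 0.459, -0.538, 0.538]
contact_force: [-0.2, 0.7, -1.2]
finger_gap: 1.002
```

```bash
cat > w.py <<'E'
from h import *
import sys
s=st();show(s)
c=cam('wrist');cv2.imwrite(f'pics/{sys.argv[1]}.png',c['pixels'])
P=cloud(c);z=P[...,2];ok=(c['z_map']>0.12)&(np.hypot(P[...,0]-.497,P[...,1]-.132)<.14)
np.savez('w.npz',P=P,im=c['pixels'])
for lo,hi in [(.15,.17),(.198,.2055),(.21,.24)]:
    q=P[ok&(z>lo)&(z<hi)]
    if len(q)<4: continue
    ctr=q[:,:2].mean(0); (rc,sz,a)=cv2.minAreaRect(q[:,:2].astype(np.float32)*1000)
    w,V=np.linalg.eigh(np.cov((q[:,:2]-ctr).T))
    print(lo,len(q),'mean',q.mean(0).round(4),np.percentile(q[:,2],[5,50,95]).round(4),'rect',np.round(rc,1),np.round(sz,1),a,'yaw',np.arctan2(V[1,1],V[0,1]).round(3))
E
python3 w.py wr1
```

```text
t 2.267 p [0.4988 0.129  0.4794] R cols
[[-0.1586  0.0004  0.9873]
 [-0.9873 -0.0004 -0.1586]
 [ 0.0004 -1.      0.0004]]
F [-0.1859  0.7419 -1.2048] T [-0.1423  0.0869  0.0106] gap 1.001851197198407 j [ 0.125   0.26    1.7188 -0.0005  1.1625  0.2844]
0.15 17860 mean [0.4994 0.1414 0.1564] [0.1516 0.1561 0.1612] rect [496.6 132.9] [145.  144.7] 24.081884384155273 yaw 2.753
0.198 5306 mean [0.4971 0.1349 0.203 ] [0.2015 0.203  0.2042] rect [496.5 133.4] [64.9 65.6] 78.50987243652344 yaw 2.981
0.21 2581 mean [0.4969 0.1351 0.2265] [0.2244 0.2268 0.2281] rect [496.5 133.2] [57.5 15.7] 80.83671569824219 yaw 1.413
```

View pics/wr1.png

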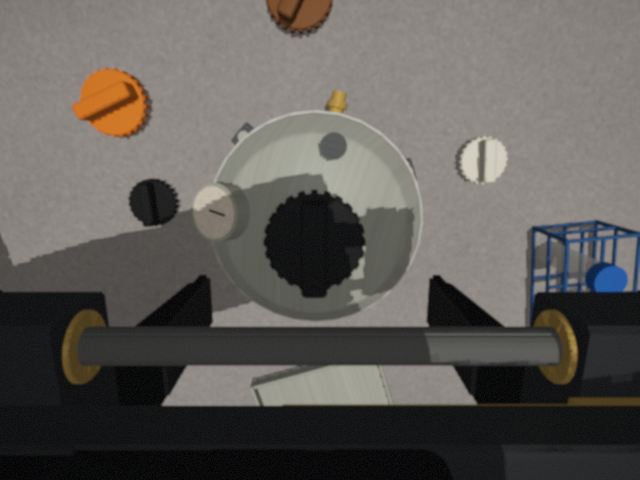

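```bash
python3 - <<'E'
from h import *
d=np.load('w.npz');P=d['P'];im=d['im']
for n,(u,v) in dict(gauge=(215,212),valve=(333,146),cap=(315,242)).items():
    p=P[v-4:v+5,u-4:u+5].reshape(-1,3);p=np.median(p,0);dd=p[:2]-[.4968,.1331]
    print(n,p.round(4),np.arctan2(dd[1],dd[0]).round(3),np.hypot(*dd).round(3))
go([.4968,.1331,.42],1.413-np.pi/2)
E
```

```text
gauge [0.4302 0.1599 0.1749] 2.759 0.072
valve [0.5182 0.191  0.1766] 1.217 0.062
cap [0.4982 0.1397 0.2271] 1.367 0.007
d [-0.0073  0.199  -0.0049] w [-0.     -0.0003 -0.0001]
```

>>> arm_command --increments '[{"gripper": 100, "dx": -0.007, "dy": 0.2, "dz": -0.005, "wx": 0, "wy": 0, "wz": 0}, {"gripper": 100, "dx": -0.007, "dy": 0.2, "dz": -0.005, "wx": 0, "wy": 0, "wz": 0}, {"gripper": 100, "dx": -0.007, "dy": 0.2, "dz": -0.005, "wx": 0, "wy": 0, "wz": 0}, {"gripper": 50, "dx": -0.007, "dy": 0.2, "dz": -0.005, "wx": 0, "wy": 0, "wz": 0}]'

```text
clock: 2.65
ee_pos: [0.4966, 0.1338, 0.4199]
tcp_rot: [0.459, -0.459, 0.538, -0.538]
contact_force: [0.3, 0.6, 0.1]
finger_gap: 0.975
```

```bash
python3 w.py wr2; python3 - <<'E'
from h import *
go([.4968,.1331,.396],1.413-np.pi/2)
E
```

```text
t 2.65 p [0.4966 0.1338 0.4199] R cols
[[-0.1573 -0.001   0.9876]
 [-0.9876  0.0002 -0.1573]
 [-0.     -1.     -0.001 ]]
F [0.2578 0.6383 0.074 ] T [-0.1015 -0.0079 -0.045 ] gap 0.9748689403056834 j [0.1347 0.3173 1.8066 0.0004 1.0187 0.2924]
0.15 22720 mean [0.501  0.1531 0.1567] [0.1518 0.1564 0.1615] rect [489.8 145.8] [122.7 161.5] 81.02367401123047 yaw 2.904
0.198 8091 mean [0.4971 0.1364 0.203 ] [0.2015 0.2031 0.2041] rect [497.1 136.7] [58.5 66. ] 81.19219970703125 yaw 2.986
0.21 4194 mean [0.498  0.1413 0.2278] [0.2234 0.2271 0.2374] rect [497.4 140.4] [ 43.6 101.4] 79.95838165283203 yaw 2.981
d [0.0021 0.0827 0.0004] w [-0.0003 -0.     -0.0002]
```

View pics/wr2.png

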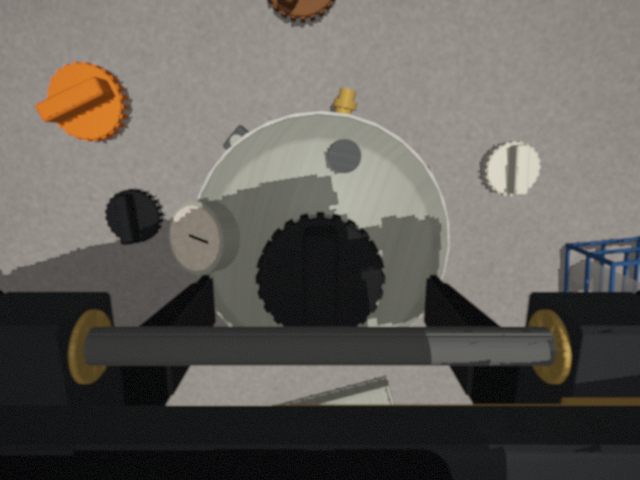

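>>> arm_command --increments '[{"gripper": 40, "dx": 0.002, "dy": 0.04, "dz": 0, "wx": 0, "wy": 0, "wz": 0}, {"gripper": 40, "dx": 0.002, "dy": 0.08, "dz": 0, "wx": 0, "wy": 0, "wz": 0}, {"gripper": 30, "dx": 0.002, "dy": 0.08, "dz": 0, "wx": 0, "wy": 0, "wz": 0}, {"gripper": 30, "dx": 0.002, "dy": 0.08, "dz": 0, "wx": 0, "wy": 0, "wz": 0}]'

```text
clock: 3.03
ee_pos: [0.4968, 0.1335, 0.3981]
tcp_rot: [-0.46, 0.458, -0.537, 0.538]
contact_force: [-0.8, 0.7, -0.4]
finger_gap: 0.663
```

```bash
python3 - <<'E'
from h import *
show(st());go([.4968,.1331,.394],1.413-np.pi/2)
E
```

```text
t 3.033 p [0.4968 0.1335 0.3981] R cols
[[-0.1568  0.0024  0.9876]
 [-0.9876  0.0006 -0.1568]
 [-0.001  -1.      0.0022]]
F [-0.762   0.6978 -0.3601] T [-0.0442  0.1051 -0.0028] gap 0.6627092147119803 j [0.1341 0.3421 1.8351 0.0004 0.9619 0.2913]
d [0.0014 0.0135 0.0002] w [-0.0007  0.0001 -0.0003]
```

>>> arm_command --increments '[{"gripper": 25, "dx": 0.001, "dy": 0.0135, "dz": 0, "wx": 0, "wy": 0, "wz": 0}, {"gripper": 25, "dx": 0.001, "dy": 0.0135, "dz": 0, "wx": 0, "wy": 0, "wz": 0}, {"gripper": 25, "dx": 0.001, "dy": 0.0135, "dz": 0, "wx": 0, "wy": 0, "wz": 0}, {"gripper": 25, "dx": 0.001, "dy": 0.0135, "dz": 0, "wx": 0, "wy": 0, "wz": 0}]'

```text
clock: 3.37
ee_pos: [0.4968, 0.1333, 0.3945]
tcp_rot: [-0.46, 0.458, -0.537, 0.538]
contact_force: [0.3, 0.5, -1.3]
finger_gap: 0.385
```

```bash
python3 - <<'E'
from h import *
show(st());go([.4968,.1331,.393],1.413-np.pi/2)
E
```

```text
t 3.367 p [0.4968 0.1333 0.3945] R cols
[[-0.1568  0.003   0.9876]
 [-0.9876  0.0008 -0.1568]
 [-0.0012 -1.      0.0028]]
F [ 0.2688  0.4511 -1.2878] T [-0.1261  0.0733  0.0623] gap 0.38538237131120334 j [0.1336 0.3462 1.8399 0.0004 0.9524 0.2907]
d [0.0005 0.0049 0.0001] w [-0.0009  0.0001 -0.0004]
```

>>> arm_command --increments '[{"gripper": 0, "dx": 0, "dy": 0.001, "dz": 0, "wx": -0.0009, "wy": 0, "wz": 0}, {"gripper": 0, "dx": 0, "dy": 0.001, "dz": 0, "wx": -0.0009, "wy": 0, "wz": 0}, {"gripper": 0, "dx": 0, "dy": 0.001, "dz": 0, "wx": -0.0009, "wy": 0, "wz": 0}, {"gripper": 0, "dx": 0, "dy": 0.001, "dz": 0, "wx": -0.0009, "wy": 0, "wz": 0}, {"gripper": 0, "dx": 0, "dy": 0.001, "dz": 0, "wx": -0.0009, "wy": 0, "wz": 0}]'

```text
clock: 3.78
ee_pos: [0.4967, 0.1333, 0.3942]
tcp_rot: [0.459, -0.459, 0.538, -0.537]
contact_force: [-0.9, 0.1, 2.2]
finger_gap: 0.169
```

```bash
python3 - <<'E'
from h import *
show(st())
E
```

```text
t 3.783 p [0.4967 0.1333 0.3942] R cols
[[-0.1568 -0.      0.9876]
 [-0.9876  0.0012 -0.1568]
 [-0.0012 -1.     -0.0002]]
F [-0.9299  0.097   2.1943] T [-0.0506  0.3153  0.0113] gap 0.1689379802550042 j [0.1334 0.3468 1.8398 0.0015 0.9548 0.29  ]
```

>>> arm_command --increments '[{"gripper": 0, "dx": 0, "dy": 0, "dz": 0, "wx": 0, "wy": -0.005, "wz": 0}, {"gripper": 0, "dx": 0, "dy": 0, "dz": 0, "wx": 0, "wy": -0.01, "wz": 0}, {"gripper": 0, "dx": 0, "dy": 0, "dz": 0, "wx": 0, "wy": -0.015, "wz": 0}]'

```text
clock: 4.03
ee_pos: [0.4967, 0.1333, 0.3943]
tcp_rot: [0.472, -0.472, 0.527, -0.526]
contact_force: [-0.0, 0.3, 1.5]
finger_gap: 0.166
```

```bash
cat > t.py <<'E'
from h import *
s=st();R=q2R(s['tcp_rot']);j=np.array(s['joint_positions']);q=np.array(s['joint_torque'])
print('t',round(float(s['clock']),2),'p',np.round(s['ee_pos'],4),'zyaw',np.arctan2(R[1,2],R[0,2]).round(4),'tilt',R[2,0].round(4),R[2,2].round(4),'F',np.round(s['contact_force'],1),'T',np.round(s['torque'],3),'j6T',q[5].round(3),'gap',round(float(s['finger_gap']),3),'qv6',np.round(s['qvel'][5],3))
E
python3 t.py
```

```text
t 4.03 p [0.4967 0.1333 0.3943] zyaw -0.1086 tilt -0.0012 -0.0001 F [-0.   0.3  1.5] T [-0.005  0.123 -0.134] j6T 0.24 gap 0.166 qv6 -0.186
```

>>> arm_command --increments '[{"gripper": 0, "wy": 0.0005}, {"gripper": 0, "wy": 0.0005}]'

```text
invalid input
```

```bash
python3 t.py
```

```text
t 4.03 p [0.4967 0.1333 0.3943] zyaw -0.1086 tilt -0.0012 -0.0001 F [-0.   0.3  1.5] T [-0.005  0.123 -0.134] j6T 0.24 gap 0.166 qv6 -0.186
```

>>> arm_command --increments '[{"gripper": 0, "dx": 0, "dy": 0, "dz": 0, "wx": 0, "wy": 0.0005, "wz": 0}, {"gripper": 0, "dx": 0, "dy": 0, "dz": 0, "wx": 0, "wy": 0.0005, "wz": 0}]'

```text
clock: 4.2
ee_pos: [0.4967, 0.1333, 0.3943]
tcp_rot: [0.472, -0.471, 0.527, -0.526]
contact_force: [-1.1, 0.8, 1.3]
finger_gap: 0.166
```

```bash
python3 t.py
```

```text
t 4.2 p [0.4967 0.1333 0.3943] zyaw -0.11 tilt -0.0012 -0.0 F [-1.1  0.8  1.3] T [-0.075  0.21  -0.012] j6T -0.097 gap 0.166 qv6 0.007
```

>>> arm_command --increments '[{"gripper": 0, "dx": 0, "dy": 0, "dz": 0, "wx": 0, "wy": 0.0005, "wz": 0}, {"gripper": 0, "dx": 0, "dy": 0, "dz": 0, "wx": 0, "wy": 0.0005, "wz": 0}]'

```text
clock: 4.37
ee_pos: [0.4968, 0.1333, 0.3943]
tcp_rot: [0.472, -0.471, 0.527, -0.527]
contact_force: [-1.0, 0.8, 1.2]
finger_gap: 0.166
```

```bash
python3 t.py
```

```text
t 4.37 p [0.4968 0.1333 0.3943] zyaw -0.1117 tilt -0.0012 -0.0001 F [-1.   0.8  1.2] T [-0.02   0.153  0.007] j6T 0.064 gap 0.166 qv6 -0.002
```

>>> arm_command --increments '[{"gripper": 0, "dx": 0, "dy": 0, "dz": 0, "wx": 0, "wy": 0.0015, "wz": 0}, {"gripper": 0, "dx": 0, "dy": 0, "dz": 0, "wx": 0, "wy": 0.0015, "wz": 0}]'

```text
clock: 4.53
ee_pos: [0.4968, 0.1333, 0.3943]
tcp_rot: [0.47, -0.47, 0.529, -0.528]
contact_force: [0.1, 1.1, 0.8]
finger_gap: 0.169
```

```bash
python3 t.py
```

```text
t 4.53 p [0.4968 0.1333 0.3943] zyaw -0.1167 tilt -0.0011 0.0 F [0.1 1.1 0.8] T [-0.059  0.194  0.055] j6T 0.142 gap 0.169 qv6 -0.009
```

>>> arm_command --increments '[{"gripper": 0, "dx": 0, "dy": 0, "dz": 0, "wx": 0, "wy": -0.004, "wz": 0}, {"gripper": 0, "dx": 0, "dy": 0, "dz": 0, "wx": 0, "wy": -0.008, "wz": 0}, {"gripper": 0, "dx": 0, "dy": 0, "dz": 0, "wx": 0, "wy": -0.012, "wz": 0}]'

```text
clock: 4.78
ee_pos: [0.4968, 0.1333, 0.3943]
tcp_rot: [0.481, -0.48, 0.519, -0.519]
contact_force: [-0.2, -0.1, 0.9]
finger_gap: 0.167
```

```bash
python3 t.py
```

```text
t 4.78 p [0.4968 0.1333 0.3943] zyaw -0.0778 tilt -0.0012 0.0 F [-0.2 -0.1  0.9] T [-0.061  0.125 -0.043] j6T 0.176 gap 0.167 qv6 -0.151
```

>>> arm_command --increments '[{"gripper": 0, "dx": 0, "dy": 0, "dz": 0, "wx": 0, "wy": -0.002, "wz": 0}, {"gripper": 0, "dx": 0, "dy": 0, "dz": 0, "wx": 0, "wy": -0.004, "wz": 0}, {"gripper": 0, "dx": 0, "dy": 0, "dz": 0, "wx": 0, "wy": -0.006, "wz": 0}]'

```text
clock: 5.03
ee_pos: [0.4968, 0.1333, 0.3943]
tcp_rot: [0.486, -0.485, 0.515, -0.514]
contact_force: [0.4, 0.7, 1.6]
finger_gap: 0.167
```

```bash
python3 t.py
```

```text
t 5.03 p [0.4968 0.1333 0.3943] zyaw -0.0584 tilt -0.0012 0.0001 F [0.4 0.7 1.6] T [-0.029  0.148 -0.089] j6T 0.021 gap 0.167 qv6 -0.074
```

>>> arm_command --increments '[{"gripper": 0, "dx": 0, "dy": 0, "dz": 0, "wx": 0, "wy": -0.002, "wz": 0}, {"gripper": 0, "dx": 0, "dy": 0, "dz": 0, "wx": 0, "wy": -0.004, "wz": 0}, {"gripper": 0, "dx": 0, "dy": 0, "dz": 0, "wx": 0, "wy": -0.006, "wz": 0}]'

```text
clock: 5.28
ee_pos: [0.4968, 0.1332, 0.3943]
tcp_rot: [0.491, -0.49, 0.51, -0.509]
contact_force: [0.1, -0.5, 1.9]
finger_gap: 0.167
```

```bash
python3 t.py
```

```text
t 5.28 p [0.4968 0.1332 0.3943] zyaw -0.039 tilt -0.0012 0.0001 F [ 0.1 -0.5  1.9] T [-0.064  0.088 -0.143] j6T 0.032 gap 0.167 qv6 -0.073
```

>>> arm_command --increments '[{"gripper": 0, "dx": 0, "dy": 0, "dz": 0, "wx": 0, "wy": -0.002, "wz": 0}, {"gripper": 0, "dx": 0, "dy": 0, "dz": 0, "wx": 0, "wy": -0.004, "wz": 0}, {"gripper": 0, "dx": 0, "dy": 0, "dz": 0, "wx": 0, "wy": -0.006, "wz": 0}]'

```text
clock: 5.53
ee_pos: [0.4968, 0.1333, 0.3943]
tcp_rot: [0.495, -0.495, 0.505, -0.505]
contact_force: [-1.2, 0.5, 0.6]
finger_gap: 0.164
```

```bash
python3 t.py
```

```text
t 5.53 p [0.4968 0.1333 0.3943] zyaw -0.0195 tilt -0.0012 0.0002 F [-1.2  0.5  0.6] T [-0.045  0.158 -0.133] j6T 0.031 gap 0.164 qv6 -0.075
```

>>> arm_command --increments '[{"gripper": 0, "dx": 0, "dy": 0, "dz": 0, "wx": 0, "wy": -0.002, "wz": 0}, {"gripper": 0, "dx": 0, "dy": 0, "dz": 0, "wx": 0, "wy": -0.004, "wz": 0}, {"gripper": 0, "dx": 0, "dy": 0, "dz": 0, "wx": 0, "wy": -0.006, "wz": 0}]'

```text
clock: 5.78
ee_pos: [0.4968, 0.1333, 0.3942]
tcp_rot: [0.5, -0.5, 0.5, -0.5]
contact_force: [-0.5, -0.3, 1.3]
finger_gap: 0.166
```

```bash
python3 t.py
```

```text
t 5.78 p [0.4968 0.1333 0.3942] zyaw 0.0 tilt -0.0012 0.0002 F [-0.5 -0.3  1.3] T [-0.065  0.107 -0.134] j6T 0.031 gap 0.166 qv6 -0.073
```

Steady friction at about 0.135 N m. Continuing.

>>> arm_command --increments '[{"gripper": 0, "dx": 0, "dy": 0, "dz": 0, "wx": 0, "wy": -0.002, "wz": 0}, {"gripper": 0, "dx": 0, "dy": 0, "dz": 0, "wx": 0, "wy": -0.004, "wz": 0}, {"gripper": 0, "dx": 0, "dy": 0, "dz": 0, "wx": 0, "wy": -0.006, "wz": 0}]'

```text
clock: 6.03
ee_pos: [0.4968, 0.1333, 0.3943]
tcp_rot: [0.505, -0.504, 0.495, -0.495]
contact_force: [-0.5, 0.3, 1.3]
finger_gap: 0.164
```

```bash
python3 t.py
```

```text
t 6.03 p [0.4968 0.1333 0.3943] zyaw 0.0195 tilt -0.0012 0.0003 F [-0.5  0.3  1.3] T [-0.02   0.157 -0.097] j6T 0.03 gap 0.164 qv6 -0.074
```

>>> arm_command --increments '[{"gripper": 0, "dx": 0, "dy": 0, "dz": 0, "wx": 0, "wy": -0.002, "wz": 0}, {"gripper": 0, "dx": 0, "dy": 0, "dz": 0, "wx": 0, "wy": -0.004, "wz": 0}, {"gripper": 0, "dx": 0, "dy": 0, "dz": 0, "wx": 0, "wy": -0.006, "wz": 0}]'

```text
clock: 6.28
ee_pos: [0.4968, 0.1333, 0.3943]
tcp_rot: [0.51, -0.509, 0.49, -0.49]
contact_force: [-0.5, -0.5, 0.8]
finger_gap: 0.166
```

```bash
python3 t.py
```

```text
t 6.28 p [0.4968 0.1333 0.3943] zyaw 0.039 tilt -0.0012 0.0004 F [-0.5 -0.5  0.8] T [-0.042  0.106 -0.112] j6T 0.03 gap 0.166 qv6 -0.076
```

>>> arm_command --increments '[{"gripper": 0, "dx": 0, "dy": 0, "dz": 0, "wx": 0, "wy": -0.002, "wz": 0}, {"gripper": 0, "dx": 0, "dy": 0, "dz": 0, "wx": 0, "wy": -0.004, "wz": 0}, {"gripper": 0, "dx": 0, "dy": 0, "dz": 0, "wx": 0, "wy": -0.006, "wz": 0}]'

```text
clock: 6.53
ee_pos: [0.4968, 0.1333, 0.3942]
tcp_rot: [0.515, -0.514, 0.485, -0.485]
contact_force: [0.6, 0.4, 1.1]
finger_gap: 0.164
```

```bash
python3 t.py
```

```text
t 6.53 p [0.4968 0.1333 0.3942] zyaw 0.0585 tilt -0.0012 0.0003 F [0.6 0.4 1.1] T [-0.025  0.033 -0.128] j6T 0.03 gap 0.164 qv6 -0.074
```

>>> arm_command --increments '[{"gripper": 0, "dx": 0, "dy": 0, "dz": 0, "wx": 0, "wy": -0.002, "wz": 0}, {"gripper": 0, "dx": 0, "dy": 0, "dz": 0, "wx": 0, "wy": -0.004, "wz": 0}, {"gripper": 0, "dx": 0, "dy": 0, "dz": 0, "wx": 0, "wy": -0.006, "wz": 0}]'

```text
clock: 6.78
ee_pos: [0.4968, 0.1333, 0.3943]
tcp_rot: [0.52, -0.519, 0.48, -0.48]
contact_force: [-0.6, 0.4, -0.3]
finger_gap: 0.168
```

```bash
python3 t.py
```

```text
t 6.78 p [0.4968 0.1333 0.3943] zyaw 0.078 tilt -0.0012 0.0004 F [-0.6  0.4 -0.3] T [-0.021  0.091 -0.072] j6T 0.03 gap 0.168 qv6 -0.073
```

>>> arm_command --increments '[{"gripper": 0, "dx": 0, "dy": 0, "dz": 0, "wx": 0, "wy": -0.002, "wz": 0}, {"gripper": 0, "dx": 0, "dy": 0, "dz": 0, "wx": 0, "wy": -0.004, "wz": 0}, {"gripper": 0, "dx": 0, "dy": 0, "dz": 0, "wx": 0, "wy": -0.006, "wz": 0}]'

```text
clock: 7.03
ee_pos: [0.4968, 0.1333, 0.3943]
tcp_rot: [0.524, -0.523, 0.475, -0.475]
contact_force: [-1.4, 0.6, 1.5]
finger_gap: 0.165
```

```bash
python3 t.py
```

```text
t 7.03 p [0.4968 0.1333 0.3943] zyaw 0.0975 tilt -0.0012 0.0004 F [-1.4  0.6  1.5] T [-0.026  0.111 -0.077] j6T 0.03 gap 0.165 qv6 -0.075
```

>>> arm_command --increments '[{"gripper": 0, "dx": 0, "dy": 0, "dz": 0, "wx": 0, "wy": -0.002, "wz": 0}, {"gripper": 0, "dx": 0, "dy": 0, "dz": 0, "wx": 0, "wy": -0.004, "wz": 0}, {"gripper": 0, "dx": 0, "dy": 0, "dz": 0, "wx": 0, "wy": -0.006, "wz": 0}]'

```text
clock: 7.28
ee_pos: [0.4968, 0.1333, 0.3943]
tcp_rot: [0.529, -0.528, 0.47, -0.47]
contact_force: [-1.1, -0.2, 0.9]
finger_gap: 0.164
```

```bash
python3 t.py
```

```text
t 7.28 p [0.4968 0.1333 0.3943] zyaw 0.1169 tilt -0.0012 0.0005 F [-1.1 -0.2  0.9] T [-0.043  0.064 -0.112] j6T 0.03 gap 0.164 qv6 -0.074
```

>>> arm_command --increments '[{"gripper": 0, "dx": 0, "dy": 0, "dz": 0, "wx": 0, "wy": -0.002, "wz": 0}, {"gripper": 0, "dx": 0, "dy": 0, "dz": 0, "wx": 0, "wy": -0.004, "wz": 0}, {"gripper": 0, "dx": 0, "dy": 0, "dz": 0, "wx": 0, "wy": -0.006, "wz": 0}]'

```text
clock: 7.53
ee_pos: [0.4968, 0.1333, 0.3942]
tcp_rot: [0.533, -0.533, 0.465, -0.465]
contact_force: [-0.6, -0.7, 0.5]
finger_gap: 0.17
```

```bash
python3 t.py
```

```text
t 7.53 p [0.4968 0.1333 0.3942] zyaw 0.1364 tilt -0.0012 0.0005 F [-0.6 -0.7  0.5] T [-0.036  0.126 -0.1  ] j6T 0.029 gap 0.17 qv6 -0.074
```

>>> arm_command --increments '[{"gripper": 0, "dx": 0, "dy": 0, "dz": 0, "wx": 0, "wy": -0.002, "wz": 0}, {"gripper": 0, "dx": 0, "dy": 0, "dz": 0, "wx": 0, "wy": -0.004, "wz": 0}, {"gripper": 0, "dx": 0, "dy": 0, "dz": 0, "wx": 0, "wy": -0.006, "wz": 0}]'

```text
clock: 7.78
ee_pos: [0.4968, 0.1333, 0.3943]
tcp_rot: [0.538, -0.537, 0.46, -0.459]
contact_force: [-0.8, 0.8, 0.7]
finger_gap: 0.164
```

```bash
python3 t.py
```

```text
t 7.78 p [0.4968 0.1333 0.3943] zyaw 0.1559 tilt -0.0012 0.0005 F [-0.8  0.8  0.7] T [-0.08   0.105 -0.124] j6T 0.025 gap 0.164 qv6 -0.075
```

>>> arm_command --increments '[{"gripper": 0, "dx": 0, "dy": 0, "dz": 0, "wx": 0, "wy": -0.002, "wz": 0}, {"gripper": 0, "dx": 0, "dy": 0, "dz": 0, "wx": 0, "wy": -0.004, "wz": 0}, {"gripper": 0, "dx": 0, "dy": 0, "dz": 0, "wx": 0, "wy": -0.006, "wz": 0}]'

```text
clock: 8.03
ee_pos: [0.4968, 0.1333, 0.3942]
tcp_rot: [0.542, -0.541, 0.455, -0.454]
contact_force: [0.1, -0.3, 0.4]
finger_gap: 0.166
```

```bash
python3 t.py
```

```text
t 8.03 p [0.4968 0.1333 0.3942] zyaw 0.1753 tilt -0.0012 0.0005 F [ 0.1 -0.3  0.4] T [-0.131  0.122 -0.13 ] j6T 0.007 gap 0.166 qv6 -0.074
```

>>> arm_command --increments '[{"gripper": 0, "dx": 0, "dy": 0, "dz": 0, "wx": 0, "wy": -0.002, "wz": 0}, {"gripper": 0, "dx": 0, "dy": 0, "dz": 0, "wx": 0, "wy": -0.004, "wz": 0}, {"gripper": 0, "dx": 0, "dy": 0, "dz": 0, "wx": 0, "wy": -0.006, "wz": 0}]'

```text
clock: 8.28
ee_pos: [0.4968, 0.1332, 0.3942]
tcp_rot: [0.547, -0.546, 0.449, -0.449]
contact_force: [-0.3, -0.5, 1.2]
finger_gap: 0.165
```

```bash
python3 t.py
```

```text
t 8.28 p [0.4968 0.1332 0.3942] zyaw 0.1948 tilt -0.0011 0.0003 F [-0.3 -0.5  1.2] T [-0.133  0.182 -0.097] j6T -0.017 gap 0.165 qv6 -0.076
```

>>> arm_command --increments '[{"gripper": 0, "dx": 0, "dy": 0, "dz": 0, "wx": 0, "wy": -0.0015, "wz": 0}, {"gripper": 0, "dx": 0, "dy": 0, "dz": 0, "wx": 0, "wy": -0.003, "wz": 0}]'

```text
clock: 8.45
ee_pos: [0.4967, 0.1332, 0.3942]
tcp_rot: [0.549, -0.548, 0.447, -0.446]
contact_force: [-0.8, 0.3, 2.0]
finger_gap: 0.166
```

```bash
python3 t.py
```

```text
t 8.45 p [0.4967 0.1332 0.3942] zyaw 0.2047 tilt -0.0011 0.0002 F [-0.8  0.3  2. ] T [-0.168  0.171 -0.149] j6T -0.072 gap 0.166 qv6 -0.055
```

>>> arm_command --increments '[{"gripper": 0, "dx": 0, "dy": 0, "dz": 0, "wx": 0, "wy": -0.0015, "wz": 0}, {"gripper": 0, "dx": 0, "dy": 0, "dz": 0, "wx": 0, "wy": -0.003, "wz": 0}]'

```text
clock: 8.62
ee_pos: [0.4967, 0.1332, 0.3942]
tcp_rot: [0.551, -0.55, 0.444, -0.443]
contact_force: [-0.6, -1.0, 2.2]
finger_gap: 0.169
```

```bash
python3 t.py
```

```text
t 8.62 p [0.4967 0.1332 0.3942] zyaw 0.2146 tilt -0.0011 0.0 F [-0.6 -1.   2.2] T [-0.217  0.28  -0.181] j6T -0.07 gap 0.169 qv6 -0.055
```

>>> arm_command --increments '[{"gripper": 0, "dx": 0, "dy": 0, "dz": 0, "wx": 0, "wy": -0.0015, "wz": 0}, {"gripper": 0, "dx": 0, "dy": 0, "dz": 0, "wx": 0, "wy": -0.003, "wz": 0}]'

```text
clock: 8.78
ee_pos: [0.4967, 0.1331, 0.3942]
tcp_rot: [0.553, -0.553, 0.441, -0.441]
contact_force: [-2.2, -0.4, 1.7]
finger_gap: 0.17
```

```bash
python3 t.py
```

```text
t 8.78 p [0.4967 0.1331 0.3942] zyaw 0.2245 tilt -0.001 -0.0002 F [-2.2 -0.4  1.7] T [-0.244  0.355 -0.204] j6T -0.076 gap 0.17 qv6 -0.056
```

>>> arm_command --increments '[{"gripper": 0, "dx": 0, "dy": 0, "dz": 0, "wx": 0, "wy": -0.0015, "wz": 0}, {"gripper": 0, "dx": 0, "dy": 0, "dz": 0, "wx": 0, "wy": -0.003, "wz": 0}]'

```text
clock: 8.95
ee_pos: [0.4966, 0.1331, 0.3942]
tcp_rot: [0.555, -0.555, 0.438, -0.438]
contact_force: [-2.1, -1.2, 2.9]
finger_gap: 0.169
```

```bash
python3 t.py
```

```text
t 8.95 p [0.4966 0.1331 0.3942] zyaw 0.2345 tilt -0.0009 -0.0004 F [-2.1 -1.2  2.9] T [-0.269  0.381 -0.156] j6T -0.082 gap 0.169 qv6 -0.053
```

>>> arm_command --increments '[{"gripper": 0, "dx": 0, "dy": 0, "dz": 0, "wx": 0, "wy": -0.0015, "wz": 0}, {"gripper": 0, "dx": 0, "dy": 0, "dz": 0, "wx": 0, "wy": -0.003, "wz": 0}]'

```text
clock: 9.12
ee_pos: [0.4965, 0.1331, 0.3942]
tcp_rot: [0.557, -0.557, 0.436, -0.435]
contact_force: [-1.9, -0.2, 1.7]
finger_gap: 0.166
```

```bash
python3 t.py
```

```text
t 9.12 p [0.4965 0.1331 0.3942] zyaw 0.2444 tilt -0.001 -0.0007 F [-1.9 -0.2  1.7] T [-0.313  0.42  -0.147] j6T -0.087 gap 0.166 qv6 -0.055
```

```bash
python3 - <<'E'
from h import *
c=cam('scene');cv2.imwrite('pics/s3.png',cv2.resize(c['pixels'][190:310,320:480],None,fx=4.5,fy=4.5,interpolation=cv2.INTER_CUBIC))
c=cam('wrist');a=cv2.resize(c['pixels'][150:340,180:460],None,fx=2.5,fy=2.5,interpolation=cv2.INTER_CUBIC)
cv2.imwrite('pics/w3.png',cv2.convertScaleAbs(a,alpha=2.2))
E
python3 t.py
```

```text
t 9.22 p [0.4965 0.1331 0.3942] zyaw 0.2442 tilt -0.0009 -0.0007 F [-2.9 -2.   2.8] T [-0.319  0.458 -0.154] j6T -0.234 gap 0.165 qv6 0.008
```

View pics/s3.png

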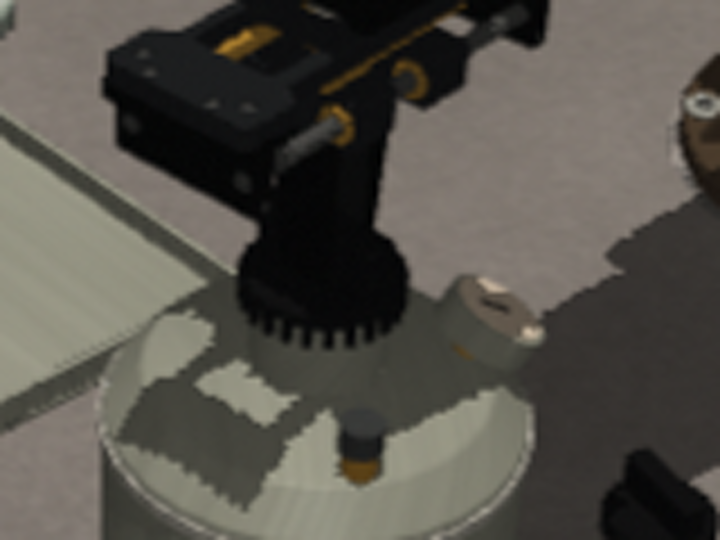

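View pics/w3.png

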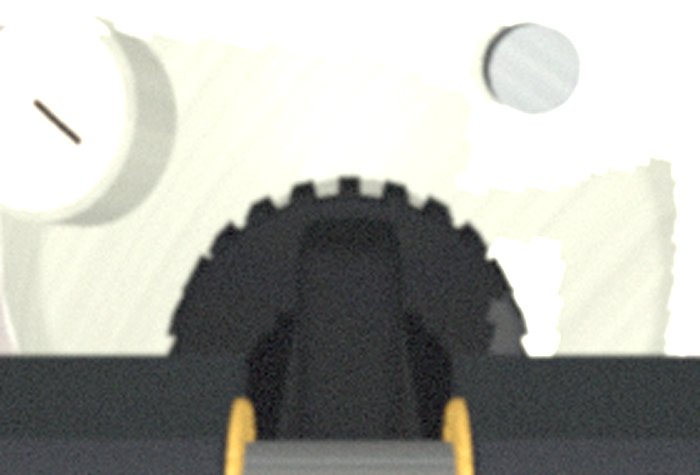

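>>> arm_command --increments '[{"gripper": 0, "dx": 0.0006, "dy": 0, "dz": -0.0019, "wx": 0, "wy": 0, "wz": 0}, {"gripper": 0, "dx": 0.0006, "dy": 0, "dz": -0.0019, "wx": 0, "wy": 0, "wz": 0}]'

```text
clock: 9.38
ee_pos: [0.4962, 0.1329, 0.3943]
tcp_rot: [0.558, -0.557, 0.436, -0.435]
contact_force: [1.6, 0.6, -1.3]
finger_gap: 0.169
```

```bash
python3 t.py
```

```text
t 9.38 p [0.4962 0.1329 0.3943] zyaw 0.244 tilt -0.0012 0.0006 F [ 1.6  0.6 -1.3] T [ 0.294 -0.361 -0.177] j6T -0.147 gap 0.169 qv6 0.0
```

>>> arm_command --increments '[{"gripper": 0, "dx": -0.0002, "dy": 0, "dz": 0.0006, "wx": 0, "wy": -0.0015, "wz": 0}, {"gripper": 0, "dx": -0.0002, "dy": 0, "dz": 0.0006, "wx": 0, "wy": -0.003, "wz": 0}]'

```text
clock: 9.55
ee_pos: [0.4963, 0.133, 0.3942]
tcp_rot: [0.56, -0.559, 0.433, -0.432]
contact_force: [-1.2, -1.3, 2.5]
finger_gap: 0.166
```

```bash
python3 t.py
```

```text
t 9.55 p [0.4963 0.133  0.3942] zyaw 0.254 tilt -0.0011 -0.0 F [-1.2 -1.3  2.5] T [-0.301  0.404 -0.158] j6T -0.057 gap 0.166 qv6 -0.059
```

>>> arm_command --increments '[{"gripper": 0, "dx": 0.0001, "dy": 0, "dz": -0.0003, "wx": 0, "wy": -0.002, "wz": 0}, {"gripper": 0, "dx": 0.0001, "dy": 0, "dz": -0.0003, "wx": 0, "wy": -0.004, "wz": 0}]'

```text
clock: 9.72
ee_pos: [0.4962, 0.1329, 0.3942]
tcp_rot: [0.562, -0.562, 0.429, -0.429]
contact_force: [-1.5, -0.4, 2.3]
finger_gap: 0.164
```

```bash
python3 t.py
```

```text
t 9.72 p [0.4962 0.1329 0.3942] zyaw 0.2672 tilt -0.001 -0.0002 F [-1.5 -0.4  2.3] T [-0.275  0.361 -0.158] j6T -0.049 gap 0.164 qv6 -0.074
```

>>> arm_command --increments '[{"gripper": 0, "dx": 0.0001, "dy": 0, "dz": -0.0003, "wx": 0, "wy": -0.002, "wz": 0}, {"gripper": 0, "dx": 0.0001, "dy": 0, "dz": -0.0003, "wx": 0, "wy": -0.004, "wz": 0}]'

```text
clock: 9.88
ee_pos: [0.496, 0.1328, 0.3942]
tcp_rot: [0.565, -0.565, 0.426, -0.425]
contact_force: [-2.0, -0.9, 2.2]
finger_gap: 0.168
```

```bash
python3 t.py
```

```text
t 9.88 p [0.496  0.1328 0.3942] zyaw 0.2805 tilt -0.001 -0.0005 F [-2.  -0.9  2.2] T [-0.319  0.392 -0.271] j6T -0.065 gap 0.168 qv6 -0.073
```

>>> arm_command --increments '[{"gripper": 0, "dx": 0, "dy": 0, "dz": 0, "wx": 0, "wy": -0.001, "wz": 0}, {"gripper": 0, "dx": 0, "dy": 0, "dz": 0, "wx": 0, "wy": -0.002, "wz": 0}]'

```text
clock: 10.05
ee_pos: [0.496, 0.1328, 0.3942]
tcp_rot: [0.566, -0.566, 0.424, -0.423]
contact_force: [-1.2, -2.0, 2.2]
finger_gap: 0.163
```

```bash
python3 t.py
```

```text
t 10.05 p [0.496  0.1328 0.3942] zyaw 0.2872 tilt -0.001 -0.0006 F [-1.2 -2.   2.2] T [-0.241  0.444 -0.194] j6T -0.148 gap 0.163 qv6 -0.033
```

>>> arm_command --increments '[{"gripper": 0, "dx": 0, "dy": 0, "dz": 0, "wx": 0, "wy": -0.0015, "wz": 0}, {"gripper": 0, "dx": 0, "dy": 0, "dz": 0, "wx": 0, "wy": -0.003, "wz": 0}]'

```text
clock: 10.22
ee_pos: [0.4959, 0.1327, 0.3942]
tcp_rot: [-0.568, 0.569, -0.421, 0.42]
contact_force: [-2.1, -1.5, 2.3]
finger_gap: 0.163
```

```bash
python3 t.py
```

```text
t 10.22 p [0.4959 0.1327 0.3942] zyaw 0.2972 tilt -0.0009 -0.001 F [-2.1 -1.5  2.3] T [-0.396  0.493 -0.191] j6T -0.086 gap 0.163 qv6 -0.055
```

```bash
python3 - <<'E'
from h import *
go([.4967,.1333,.3943],.16)
E
```

```text
d [-0.0011 -0.0002  0.0031] w [ 0.0003  0.0437 -0.0003]
```

>>> arm_command --increments '[{"gripper": 0, "dx": -0.0003, "dy": 0, "dz": 0.0008, "wx": 0.0003, "wy": 0.02, "wz": -0.0003}, {"gripper": 0, "dx": -0.0006, "dy": 0, "dz": 0.0016, "wx": 0.0003, "wy": 0.036, "wz": -0.0003}, {"gripper": 0, "dx": -0.0008, "dy": 0, "dz": 0.0024, "wx": 0.0003, "wy": 0.044, "wz": -0.0003}, {"gripper": 0, "dx": -0.0011, "dy": 0, "dz": 0.0031, "wx": 0.0003, "wy": 0.044, "wz": -0.0003}, {"gripper": 0, "dx": -0.0011, "dy": 0, "dz": 0.0031, "wx": 0.0003, "wy": 0.044, "wz": -0.0003}]'

```text
clock: 10.63
ee_pos: [0.4966, 0.1333, 0.3942]
tcp_rot: [-0.538, 0.539, -0.459, 0.458]
contact_force: [-3.5, -2.0, 4.4]
finger_gap: 0.164
```

```bash
python3 t.py; python3 -c "
from h import *
go([.4967,.1333,.3943],.175)"
```

```text
t 10.63 p [0.4966 0.1333 0.3942] zyaw 0.1602 tilt 0.0003 -0.0008 F [-3.5 -2.   4.4] T [-0.477  0.784 -0.074] j6T 0.11 gap 0.164 qv6 -0.006
d [-0.     -0.0003  0.0005] w [ 0.0003 -0.0047  0.0001]
```

>>> arm_command --increments '[{"gripper": 0, "dx": 0, "dy": 0, "dz": 0, "wx": 0.0003, "wy": 0.0064, "wz": 0}, {"gripper": 0, "dx": 0, "dy": 0, "dz": 0, "wx": 0.0003, "wy": 0.0064, "wz": 0}]'

```text
clock: 10.8
ee_pos: [0.4965, 0.1333, 0.3942]
tcp_rot: [-0.534, 0.534, -0.464, 0.464]
contact_force: [-3.7, -1.5, 2.8]
finger_gap: 0.163
```

```bash
python3 t.py
```

```text
t 10.8 p [0.4965 0.1333 0.3942] zyaw 0.1393 tilt 0.0003 0.0 F [-3.7 -1.5  2.8] T [-0.362  0.755  0.042] j6T 0.228 gap 0.163 qv6 -0.024
```

```bash
cat > bar.py <<'E'
from h import *
import sys
s=st();c=cam('wrist');cv2.imwrite(f'pics/{sys.argv[1]}.png',c['pixels'])
P=cloud(c);R=q2R(s['tcp_rot']);L=(P-s['ee_pos'])@R  # tool coords
z=P[...,2];m=(c['z_map']>.1)&(z>.2215)&(z<.2305)&(abs(L[...,2])<.02)&(L[...,0]<-.011)&(L[...,0]>-.04)
q=L[m]
print('n',m.sum(),'ztop',np.median(P[m][:,2]))
# per x-bin edges
xs=np.arange(-.029,-.012,.002);mid=[];ed=[]
for x in xs:
    k=q[(q[:,0]>=x)&(q[:,0]<x+.002)][:,2]
    if len(k)>5: ed.append((x+.001,k.min(),k.max()))
ed=np.array(ed)
if len(ed)>2:
    print((ed*1000).round(1).tolist())
    for i in (1,2): print('slope',np.polyfit(ed[:,0],ed[:,i],1)[0].round(3))
# gear edge
m2=(c['z_map']>.1)&(abs(z-.2025)<.004)
d=P[m2][:,:2]; print('end of bar x',q[:,0].min() if len(q) else None)
E
python3 bar.py w4; python3 t.py
```

```text
n 2171 ztop 0.2266880774559048
[[-28.0, -6.9, 7.2], [-26.0, -7.7, 7.9], [-24.0, -7.7, 7.9], [-22.0, -7.7, 7.9], [-20.0, -7.8, 7.9], [-18.0, -7.8, 8.0], [-16.0, -7.8, 8.0], [-14.0, -7.8, 8.0], [-12.0, -15.3, 15.4]]
slope -0.286
slope 0.281
end of bar x -0.02860952767618268
t 10.85 p [0.4965 0.1333 0.3942] zyaw 0.1402 tilt 0.0003 0.0001 F [-4.1 -1.5  3.5] T [-0.304  0.729 -0.051] j6T 0.15 gap 0.165 qv6 -0.011
```

View pics/w4.png

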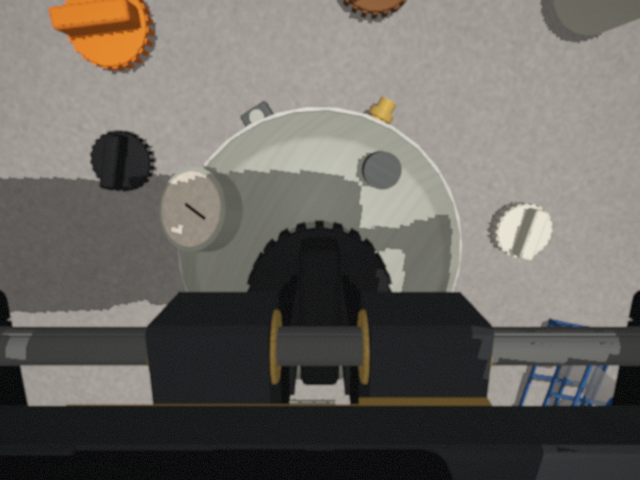

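>>> arm_command --increments '[{"gripper": 0, "dx": 0, "dy": 0, "dz": -0.0007, "wx": 0, "wy": 0, "wz": 0}, {"gripper": 0, "dx": 0, "dy": 0, "dz": -0.0007, "wx": 0, "wy": 0, "wz": 0}]'

```text
clock: 11.02
ee_pos: [0.4964, 0.1332, 0.3942]
tcp_rot: [0.534, -0.534, 0.463, -0.464]
contact_force: [-1.8, -3.1, 1.3]
finger_gap: 0.167
```

```bash
python3 t.py
```

```text
t 11.02 p [0.4964 0.1332 0.3942] zyaw 0.1404 tilt 0.0003 0.0006 F [-1.8 -3.1  1.3] T [-0.352  0.36  -0.011] j6T -0.017 gap 0.167 qv6 0.001
```

>>> arm_command --increments '[{"gripper": 0, "dx": 0.0007, "dy": 0, "dz": -0.0003, "wx": 0, "wy": 0, "wz": 0}, {"gripper": 0, "dx": 0.0007, "dy": 0, "dz": -0.0003, "wx": 0, "wy": 0, "wz": 0}]'

```text
clock: 11.18
ee_pos: [0.4964, 0.1331, 0.3942]
tcp_rot: [0.534, -0.534, 0.464, -0.464]
contact_force: [-2.2, 2.0, 2.0]
finger_gap: 0.167
```

```bash
python3 t.py
```

```text
t 11.18 p [0.4964 0.1331 0.3942] zyaw 0.1405 tilt -0.0001 0.0008 F [-2.2  2.   2. ] T [ 0.112  0.515 -0.052] j6T -0.028 gap 0.167 qv6 0.002
```

>>> arm_command --increments '[{"gripper": 0, "dx": 0, "dy": 0, "dz": 0.0003, "wx": 0, "wy": -0.003, "wz": 0}, {"gripper": 0, "dx": 0, "dy": 0, "dz": 0.0003, "wx": 0, "wy": -0.006, "wz": 0}, {"gripper": 0, "dx": 0, "dy": 0, "dz": 0.0003, "wx": 0, "wy": -0.009, "wz": 0}]'

```text
clock: 11.43
ee_pos: [0.4965, 0.1331, 0.3942]
tcp_rot: [0.541, -0.54, 0.456, -0.456]
contact_force: [-1.9, 0.4, 2.2]
finger_gap: 0.163
```

```bash
python3 t.py; python3 -c "
from h import *
go([.4966,.1332,.3942],.2)"
```

```text
t 11.43 p [0.4965 0.1331 0.3942] zyaw 0.1697 tilt -0.0002 0.0009 F [-1.9  0.4  2.2] T [-0.064  0.497 -0.079] j6T 0.116 gap 0.163 qv6 -0.112
d [-0.0001  0.0001  0.0004] w [-0.0003 -0.0096 -0.0001]
```

>>> arm_command --increments '[{"gripper": 0, "dx": 0, "dy": 0, "dz": 0.0003, "wx": 0, "wy": -0.003, "wz": 0}, {"gripper": 0, "dx": 0, "dy": 0, "dz": 0.0003, "wx": 0, "wy": -0.006, "wz": 0}, {"gripper": 0, "dx": 0, "dy": 0, "dz": 0.0003, "wx": 0, "wy": -0.0096, "wz": 0}]'

```text
clock: 11.68
ee_pos: [0.4966, 0.1331, 0.3942]
tcp_rot: [0.548, -0.547, 0.447, -0.447]
contact_force: [-3.4, 0.2, 2.3]
finger_gap: 0.168
```

```bash
python3 t.py; python3 -c "
from h import *
go([.4966,.1332,.3942],.22)"
```

```text
t 11.68 p [0.4966 0.1331 0.3942] zyaw 0.2009 tilt -0.0002 0.0008 F [-3.4  0.2  2.3] T [-0.223  0.57  -0.127] j6T 0.129 gap 0.168 qv6 -0.137
d [-0.0001  0.0001  0.0002] w [-0.0003 -0.0061 -0.    ]
```

>>> arm_command --increments '[{"gripper": 0, "dx": 0, "dy": 0, "dz": 0.0001, "wx": 0, "wy": -0.002, "wz": 0}, {"gripper": 0, "dx": 0, "dy": 0, "dz": 0.0001, "wx": 0, "wy": -0.004, "wz": 0}, {"gripper": 0, "dx": 0, "dy": 0, "dz": 0.0001, "wx": 0, "wy": -0.006, "wz": 0}]'

```text
clock: 11.93
ee_pos: [0.4965, 0.1331, 0.3942]
tcp_rot: [0.552, -0.552, 0.442, -0.442]
contact_force: [-3.3, -1.2, 3.0]
finger_gap: 0.167
```

```bash
python3 t.py; python3 -c "
from h import *
go([.4966,.1332,.3942],.24)"
```

```text
t 11.93 p [0.4965 0.1331 0.3942] zyaw 0.2203 tilt -0.0001 0.0007 F [-3.3 -1.2  3. ] T [-0.26   0.715 -0.141] j6T -0.037 gap 0.167 qv6 -0.074
d [-0.0002  0.0001  0.0003] w [-0.0002 -0.0063 -0.    ]
```

>>> arm_command --increments '[{"gripper": 0, "dx": 0, "dy": 0, "dz": 0.0002, "wx": 0, "wy": -0.002, "wz": 0}, {"gripper": 0, "dx": 0, "dy": 0, "dz": 0.0002, "wx": 0, "wy": -0.004, "wz": 0}, {"gripper": 0, "dx": 0, "dy": 0, "dz": 0.0003, "wx": 0, "wy": -0.006, "wz": 0}]'

```text
clock: 12.18
ee_pos: [0.4965, 0.1331, 0.3942]
tcp_rot: [0.556, -0.556, 0.437, -0.437]
contact_force: [-4.2, -1.8, 3.6]
finger_gap: 0.166
```

```bash
python3 t.py; python3 -c "
from h import *
go([.4966,.1332,.3942],.26)"
```

```text
t 12.18 p [0.4965 0.1331 0.3942] zyaw 0.2397 tilt -0.0 0.0001 F [-4.2 -1.8  3.6] T [-0.411  0.991 -0.171] j6T -0.052 gap 0.166 qv6 -0.075
d [-0.0003  0.0001  0.0003] w [-0.     -0.0065 -0.    ]
```

>>> arm_command --increments '[{"gripper": 0, "dx": -0.0003, "dy": 0, "dz": 0.0003, "wx": 0, "wy": -0.002, "wz": 0}, {"gripper": 0, "dx": -0.0003, "dy": 0, "dz": 0.0003, "wx": 0, "wy": -0.004, "wz": 0}, {"gripper": 0, "dx": -0.0003, "dy": 0, "dz": 0.0003, "wx": 0, "wy": -0.006, "wz": 0}]'

```text
clock: 12.43
ee_pos: [0.4965, 0.1331, 0.3942]
tcp_rot: [-0.56, 0.561, -0.431, 0.431]
contact_force: [-5.2, -2.2, 4.9]
finger_gap: 0.168
```

```bash
python3 t.py; python3 bar.py w5; python3 t.py; python3 -c "
from h import *
go([.4966,.1332,.3942],.28)"
```

```text
t 12.43 p [0.4965 0.1331 0.3942] zyaw 0.2592 tilt 0.0002 -0.0005 F [-5.2 -2.2  4.9] T [-0.611  1.107 -0.137] j6T -0.066 gap 0.168 qv6 -0.074
n 2163 ztop 0.22669544553399185
[[-28.0, -6.9, 7.4], [-26.0, -7.8, 7.9], [-24.0, -7.7, 7.9], [-22.0, -7.8, 7.9], [-20.0, -7.8, 7.9], [-18.0, -7.8, 7.9], [-16.0, -7.9, 8.0], [-14.0, -7.9, 8.0], [-12.0, -15.2, 15.4]]
slope -0.279
slope 0.27
end of bar x -0.02876524188328276
t 12.48 p [0.4965 0.1331 0.3942] zyaw 0.2597 tilt 0.0002 -0.0005 F [-5.3 -2.   3.8] T [-0.606  1.059 -0.166] j6T -0.116 gap 0.166 qv6 0.013
d [-0.0002  0.0001  0.0005] w [ 0.0002 -0.0064  0.0001]
```

>>> arm_command --increments '[{"gripper": 0, "dx": -0.0002, "dy": 0, "dz": 0.0005, "wx": 0.0002, "wy": -0.002, "wz": 0.0001}, {"gripper": 0, "dx": -0.0002, "dy": 0, "dz": 0.0005, "wx": 0.0002, "wy": -0.004, "wz": 0.0001}, {"gripper": 0, "dx": -0.0002, "dy": 0, "dz": 0.0005, "wx": 0.0002, "wy": -0.0064, "wz": 0.0001}]'

```text
clock: 12.73
ee_pos: [0.4964, 0.133, 0.3942]
tcp_rot: [-0.565, 0.565, -0.425, 0.425]
contact_force: [-6.7, -3.4, 6.0]
finger_gap: 0.167
```

```bash
python3 t.py;  python3 -c "
from h import *
go([.4966,.1332,.3942],.30)"
```

```text
t 12.73 p [0.4964 0.133  0.3942] zyaw 0.2805 tilt 0.0001 -0.0011 F [-6.7 -3.4  6. ] T [-0.814  1.282 -0.19 ] j6T -0.043 gap 0.167 qv6 -0.09
d [-0.0004 -0.0001  0.0009] w [ 0.0004 -0.0062  0.    ]
```

>>> arm_command --increments '[{"gripper": 0, "dx": -0.0004, "dy": 0, "dz": 0.0005, "wx": 0.0002, "wy": -0.002, "wz": 0}, {"gripper": 0, "dx": -0.0004, "dy": 0, "dz": 0.0005, "wx": 0.0002, "wy": -0.004, "wz": 0}]'

```text
clock: 12.9
ee_pos: [0.4962, 0.133, 0.3942]
tcp_rot: [-0.567, 0.568, -0.422, 0.421]
contact_force: [-6.1, -4.4, 5.4]
finger_gap: 0.167
```

```bash
python3 t.py;  python3 bar.py w6; python3 t.py; python3 -c "
from h import *
go([.4966,.1332,.3942],.30)"
```

```text
t 12.9 p [0.4962 0.133  0.3942] zyaw 0.2938 tilt 0.0004 -0.0016 F [-6.1 -4.4  5.4] T [-0.812  1.192 -0.188] j6T -0.1 gap 0.167 qv6 -0.073
n 2164 ztop 0.2266562519186107
[[-28.0, -7.0, 7.1], [-26.0, -7.8, 7.9], [-24.0, -7.8, 7.8], [-22.0, -7.8, 7.9], [-20.0, -7.8, 7.9], [-18.0, -7.8, 7.9], [-16.0, -7.9, 8.0], [-14.0, -7.9, 8.0], [-12.0, -15.3, 15.4]]
slope -0.281
slope 0.281
end of bar x -0.028571040194576514
t 12.95 p [0.4962 0.133  0.3942] zyaw 0.2943 tilt 0.0003 -0.0016 F [-6.4 -3.1  5. ] T [-0.75   1.154 -0.207] j6T -0.148 gap 0.168 qv6 0.015
d [-0.0001 -0.      0.0013] w [ 0.0005 -0.0018  0.0001]
```

>>> arm_command --increments '[{"gripper": 0, "dx": 0, "dy": 0, "dz": 0.001, "wx": 0.0005, "wy": 0, "wz": 0}, {"gripper": 0, "dx": 0, "dy": 0, "dz": 0.001, "wx": 0.0005, "wy": 0, "wz": 0}, {"gripper": 0, "dx": 0, "dy": 0, "dz": 0.001, "wx": 0.0005, "wy": 0, "wz": 0}]'

```text
clock: 13.2
ee_pos: [0.4962, 0.133, 0.3942]
tcp_rot: [-0.567, 0.568, -0.421, 0.421]
contact_force: [-8.0, -3.4, 5.7]
finger_gap: 0.168
```

```bash
python3 t.py; python3 -c "
from h import *
go([.4966,.1332,.3942],.30)"
```

```text
t 13.2 p [0.4962 0.133  0.3942] zyaw 0.2946 tilt 0.0004 -0.0014 F [-8.  -3.4  5.7] T [-0.679  1.339 -0.162] j6T -0.2 gap 0.168 qv6 -0.001
d [-0.0003  0.      0.0015] w [ 0.0005 -0.0017  0.0001]
```

```bash
python3 - <<'E'
from h import *
T=[];F=[]
for i in range(26):
    c=cam('scene' if i%2 else 'wrist'); s=st();T.append(s['torque']);F.append(s['contact_force'])
T=np.array(T);F=np.array(F);print(T.mean(0).round(3),T.std(0).round(3),F.mean(0).round(2),F[::6].round(1).tolist())
E
python3 t.py
```

```text
[-0.635  1.361 -0.187] [0.031 0.029 0.025] [-6.45 -2.96  5.95] [[-6.6, -3.1, 5.7], [-6.3, -3.2, 5.8], [-6.2, -3.1, 6.4], [-7.1, -2.6, 6.6], [-6.9, -2.5, 5.9]]
t 14.5 p [0.4962 0.133  0.3942] zyaw 0.2945 tilt 0.0004 -0.0014 F [-7.4 -2.6  5.9] T [-0.625  1.356 -0.163] j6T -0.196 gap 0.167 qv6 -0.0
```

>>> arm_command --increments '[{"gripper": 0, "dx": 0.0003, "dy": 0, "dz": -0.001, "wx": 0, "wy": 0, "wz": 0}, {"gripper": 0, "dx": 0.0003, "dy": 0, "dz": -0.002, "wx": 0, "wy": 0, "wz": 0}, {"gripper": 0, "dx": 0.0003, "dy": 0, "dz": -0.002, "wx": 0, "wy": 0, "wz": 0}]'

```text
clock: 14.75
ee_pos: [0.4958, 0.1328, 0.3942]
tcp_rot: [-0.568, 0.568, -0.421, 0.421]
contact_force: [0.1, -0.4, 1.3]
finger_gap: 0.165
```

```bash
python3 t.py
```

```text
t 14.75 p [0.4958 0.1328 0.3942] zyaw 0.2947 tilt 0.0003 -0.0004 F [ 0.1 -0.4  1.3] T [-0.019  0.209 -0.149] j6T -0.161 gap 0.165 qv6 0.0
```

>>> arm_command --increments '[{"gripper": 0, "dx": 0, "dy": 0, "dz": 0, "wx": 0, "wy": -0.0025, "wz": 0}, {"gripper": 0, "dx": 0, "dy": 0, "dz": 0, "wx": 0, "wy": -0.005, "wz": 0}, {"gripper": 0, "dx": 0, "dy": 0, "dz": 0, "wx": 0, "wy": -0.0075, "wz": 0}]'

```text
clock: 15.0
ee_pos: [0.4957, 0.1327, 0.3942]
tcp_rot: [-0.573, 0.573, -0.414, 0.414]
contact_force: [-3.8, -1.8, 3.5]
finger_gap: 0.166
```

```bash
python3 t.py
```

```text
t 15.0 p [0.4957 0.1327 0.3942] zyaw 0.3191 tilt 0.0003 -0.001 F [-3.8 -1.8  3.5] T [-0.379  0.9   -0.254] j6T -0.104 gap 0.166 qv6 -0.093
```

```bash
python3 - <<'E'
from h import *
T=[];F=[]
for i in range(23):
    c=cam('scene' if i%2 else 'wrist'); s=st();T.append(s['torque']);F.append(s['contact_force'])
T=np.array(T);F=np.array(F);print(T.mean(0).round(3),T.std(0).round(3),F.mean(0).round(2))
go([.4966,.1332,.3942],.20)
E
python3 t.py
```

```text
[-0.454  0.983 -0.219] [0.036 0.048 0.026] [-4.63 -2.06  4.18]
d [-0.0005  0.0001  0.0032] w [0.0003 0.0376 0.0001]
t 16.15 p [0.4957 0.1328 0.3942] zyaw 0.3182 tilt 0.0004 -0.0009 F [-4.7 -2.7  3.8] T [-0.492  0.975 -0.268] j6T -0.216 gap 0.167 qv6 -0.001
```

>>> arm_command --increments '[{"gripper": 0, "dx": 0, "dy": 0, "dz": 0, "wx": 0.0003, "wy": 0.02, "wz": 0}, {"gripper": 0, "dx": -0.0002, "dy": 0, "dz": 0.001, "wx": 0.0003, "wy": 0.0376, "wz": 0}, {"gripper": 0, "dx": -0.0005, "dy": 0, "dz": 0.0022, "wx": 0.0003, "wy": 0.0376, "wz": 0}, {"gripper": 0, "dx": -0.0005, "dy": 0, "dz": 0.0028, "wx": 0.0003, "wy": 0.0376, "wz": 0}]'

```text
clock: 16.48
ee_pos: [0.4964, 0.1331, 0.3942]
tcp_rot: [-0.548, 0.548, -0.447, 0.447]
contact_force: [-5.1, -2.5, 4.9]
finger_gap: 0.168
```

```bash
python3 t.py; python3 -c "
from h import *
go([.4966,.1332,.3942],.20)"
```

```text
t 16.48 p [0.4964 0.1331 0.3942] zyaw 0.202 tilt 0.0007 -0.0005 F [-5.1 -2.5  4.9] T [-0.56   1.096 -0.063] j6T 0.218 gap 0.168 qv6 -0.014
d [-0.0001  0.      0.0007] w [0.0002 0.0006 0.0002]
```

>>> arm_command --increments '[{"gripper": 0, "dx": 0, "dy": 0.003, "dz": 0, "wx": 0, "wy": 0, "wz": 0}, {"gripper": 0, "dx": 0, "dy": 0.006, "dz": 0, "wx": 0, "wy": 0, "wz": 0}, {"gripper": 0, "dx": 0, "dy": 0.01, "dz": 0, "wx": 0, "wy": 0, "wz": 0}, {"gripper": 0, "dx": 0, "dy": 0.01, "dz": 0, "wx": 0, "wy": 0, "wz": 0}]'

```text
clock: 16.82
ee_pos: [0.4964, 0.1331, 0.3916]
tcp_rot: [-0.548, 0.549, -0.446, 0.447]
contact_force: [-5.9, -1.7, 10.1]
finger_gap: 0.165
```

```bash
sed -i 's/z>.2215/z>.2165/' bar.py; python3 t.py; python3 bar.py w7; python3 -c "
from h import *
go([.4966,.1332,.3897],.20)"
```

```text
t 16.82 p [0.4964 0.1331 0.3916] zyaw 0.2044 tilt 0.0008 -0.0001 F [-5.9 -1.7 10.1] T [-0.438  1.143 -0.019] j6T -0.019 gap 0.165 qv6 0.002
n 2333 ztop 0.2240873923665759
[[-28.0, -7.1, 7.3], [-26.0, -7.8, 8.0], [-24.0, -7.7, 7.9], [-22.0, -7.7, 7.9], [-20.0, -7.8, 8.0], [-18.0, -7.8, 8.0], [-16.0, -7.9, 8.0], [-14.0, -7.8, 8.0], [-12.0, -15.3, 15.3]]
slope -0.272
slope 0.268
end of bar x -0.02869069509163823
d [0.     0.0066 0.0007] w [0.     0.0014 0.0002]
```

>>> arm_command --increments '[{"gripper": 0, "dx": 0, "dy": 0.003, "dz": -0.0013, "wx": 0, "wy": 0, "wz": 0}, {"gripper": 0, "dx": 0, "dy": 0.0066, "dz": -0.0013, "wx": 0, "wy": 0, "wz": 0}, {"gripper": 0, "dx": 0, "dy": 0.0066, "dz": -0.0013, "wx": 0, "wy": 0, "wz": 0}]'

```text
clock: 17.12
ee_pos: [0.4961, 0.1331, 0.3904]
tcp_rot: [0.549, -0.549, 0.445, -0.446]
contact_force: [-4.8, -1.1, 11.0]
finger_gap: 0.165
```

```bash
python3 t.py; python3 bar.py w8; python3 -c "
from h import *
go([.4962,.1330,.3897],.25)"
```

```text
t 17.12 p [0.4961 0.1331 0.3904] zyaw 0.2068 tilt 0.0009 0.0014 F [-4.8 -1.1 11. ] T [-0.409  1.075  0.017] j6T -0.027 gap 0.165 qv6 -0.0
n 2315 ztop 0.22287666998100714
[[-28.0, -7.0, 7.2], [-26.0, -7.8, 8.0], [-24.0, -7.7, 7.9], [-22.0, -7.7, 7.9], [-20.0, -7.8, 7.9], [-18.0, -7.8, 7.9], [-16.0, -7.8, 8.0], [-14.0, -7.9, 8.0], [-12.0, -15.3, 15.3]]
slope -0.281
slope 0.273
end of bar x -0.028694941898678127
d [0.0004 0.0025 0.0002] w [-0.0004 -0.0138  0.0003]
```

>>> arm_command --increments '[{"gripper": 0, "dx": 0, "dy": 0.003, "dz": -0.001, "wx": -0.0006, "wy": 0, "wz": 0.0003}, {"gripper": 0, "dx": 0, "dy": 0.003, "dz": -0.001, "wx": -0.0006, "wy": 0, "wz": 0.0003}, {"gripper": 0, "dx": 0, "dy": 0.003, "dz": -0.001, "wx": -0.0006, "wy": 0, "wz": 0.0003}]'

```text
clock: 17.42
ee_pos: [0.4961, 0.133, 0.3904]
tcp_rot: [0.55, -0.549, 0.445, -0.446]
contact_force: [-3.5, -2.2, 10.9]
finger_gap: 0.166
```

```bash
python3 t.py; python3 bar.py w9|head -1; python3 -c "
from h import *
go([.4960,.1330,.3897],.25)"
```

```text
t 17.42 p [0.4961 0.133  0.3904] zyaw 0.2093 tilt 0.0004 0.0016 F [-3.5 -2.2 10.9] T [-0.532  0.791 -0.077] j6T -0.038 gap 0.166 qv6 0.001
n 2327 ztop 0.22294606114864335
d [ 0.0001  0.0024 -0.0003] w [-0.0005 -0.013   0.0002]
```

>>> arm_command --increments '[{"gripper": 0, "dx": 0.0004, "dy": 0.005, "dz": -0.0014, "wx": -0.0007, "wy": 0, "wz": 0.0002}, {"gripper": 0, "dx": 0.0004, "dy": 0.005, "dz": -0.0014, "wx": -0.0007, "wy": -0.002, "wz": 0.0002}, {"gripper": 0, "dx": 0.0004, "dy": 0.005, "dz": -0.0014, "wx": -0.0007, "wy": -0.004, "wz": 0.0002}]'

```text
clock: 17.72
ee_pos: [0.496, 0.1329, 0.3899]
tcp_rot: [0.553, -0.552, 0.44, -0.441]
contact_force: [-3.2, -1.5, 12.5]
finger_gap: 0.169
```

```bash
python3 t.py; python3 bar.py w10|head -1; python3 -c "
from h import *
go([.4960,.1330,.3897],.25)"
```

```text
t 17.72 p [0.496  0.1329 0.3899] zyaw 0.2244 tilt 0.0 0.0022 F [-3.2 -1.5 12.5] T [-0.299  0.602 -0.047] j6T 0.095 gap 0.169 qv6 -0.075
n 2331 ztop 0.2224611012736787
d [-0.0002  0.0007 -0.0001] w [-0.0007 -0.008   0.    ]
```

>>> arm_command --increments '[{"gripper": 0, "dx": 0.0003, "dy": 0.0034, "dz": -0.0006, "wx": -0.0006, "wy": -0.004, "wz": 0}, {"gripper": 0, "dx": 0.0003, "dy": 0.0034, "dz": -0.0006, "wx": -0.0006, "wy": -0.008, "wz": 0}, {"gripper": 0, "dx": 0.0003, "dy": 0.0034, "dz": -0.0006, "wx": -0.0006, "wy": -0.012, "wz": 0}, {"gripper": 0, "dx": 0.0003, "dy": 0.0034, "dz": -0.0006, "wx": -0.0006, "wy": -0.016, "wz": 0}]'

```text
clock: 18.1
ee_pos: [0.4963, 0.133, 0.3899]
tcp_rot: [0.565, -0.564, 0.425, -0.427]
contact_force: [-2.9, -0.8, 11.9]
finger_gap: 0.162
```

```bash
python3 t.py; python3 bar.py w11|head -1; python3 -c "
from h import *
go([.4963,.1330,.3897],.25)"
```

```text
t 18.1 p [0.4963 0.133  0.3899] zyaw 0.2781 tilt 0.0004 0.0033 F [-2.9 -0.8 11.9] T [-0.17   0.625 -0.108] j6T 0.203 gap 0.162 qv6 -0.15
n 2316 ztop 0.22244968115880598
d [-0.0002  0.0007  0.0001] w [-0.0011  0.0092  0.0001]
```

>>> arm_command --increments '[{"gripper": 0, "dx": 0.0002, "dy": 0.0035, "dz": 0, "wx": -0.0012, "wy": -0.005, "wz": 0}, {"gripper": 0, "dx": 0.0002, "dy": 0.0035, "dz": 0, "wx": -0.0015, "wy": -0.01, "wz": 0}, {"gripper": 0, "dx": 0.0002, "dy": 0.0035, "dz": 0, "wx": -0.0015, "wy": -0.015, "wz": 0}, {"gripper": 0, "dx": 0.0002, "dy": 0.0035, "dz": 0, "wx": -0.0015, "wy": -0.02, "wz": 0}]'

```text
clock: 18.48
ee_pos: [0.4968, 0.1331, 0.39]
tcp_rot: [0.579, -0.578, 0.406, -0.407]
contact_force: [-1.1, -0.4, 12.3]
finger_gap: 0.169
```

```bash
python3 t.py; python3 bar.py w12|head -1; python3 -c "
from h import *
go([.4964,.1330,.3897],.40)"
```

```text
t 18.48 p [0.4968 0.1331 0.39  ] zyaw 0.3449 tilt 0.0009 0.0022 F [-1.1 -0.4 12.3] T [ 0.016  0.409 -0.002] j6T 0.264 gap 0.169 qv6 -0.187
n 2334 ztop 0.2225388310116203
d [-0.0002  0.001  -0.0014] w [-0.0007 -0.0172  0.0003]
```

>>> arm_command --increments '[{"gripper": 0, "dx": 0, "dy": 0.004, "dz": -0.0006, "wx": -0.0008, "wy": -0.006, "wz": 0.0003}, {"gripper": 0, "dx": 0, "dy": 0.004, "dz": -0.0006, "wx": -0.0008, "wy": -0.012, "wz": 0.0003}, {"gripper": 0, "dx": 0, "dy": 0.004, "dz": -0.0006, "wx": -0.0008, "wy": -0.018, "wz": 0.0003}, {"gripper": 0, "dx": 0, "dy": 0.004, "dz": -0.0006, "wx": -0.0008, "wy": -0.024, "wz": 0.0003}, {"gripper": 0, "dx": 0, "dy": 0.004, "dz": -0.0006, "wx": -0.0008, "wy": -0.03, "wz": 0.0003}]'

```text
clock: 18.95
ee_pos: [0.4971, 0.1332, 0.3899]
tcp_rot: [0.598, -0.597, 0.377, -0.379]
contact_force: [-2.0, 0.1, 11.9]
finger_gap: 0.167
```

```bash
python3 t.py; python3 bar.py w13|head -1; python3 -c "
from h import *
go([.4964,.1330,.3897],.50)"
```

```text
t 18.95 p [0.4971 0.1332 0.3899] zyaw 0.4435 tilt 0.0009 0.0032 F [-2.   0.1 11.9] T [ 0.002  0.38  -0.084] j6T 0.324 gap 0.167 qv6 -0.224
n 2313 ztop 0.22248343717959182
d [-0.0005  0.0008 -0.0025] w [-0.001  -0.0175  0.0003]
```

>>> arm_command --increments '[{"gripper": 0, "dx": 0, "dy": 0.004, "dz": -0.002, "wx": -0.0014, "wy": -0.006, "wz": 0.0003}, {"gripper": 0, "dx": 0, "dy": 0.004, "dz": -0.0025, "wx": -0.0014, "wy": -0.012, "wz": 0.0003}, {"gripper": 0, "dx": 0, "dy": 0.004, "dz": -0.0025, "wx": -0.0014, "wy": -0.018, "wz": 0.0003}, {"gripper": 0, "dx": 0, "dy": 0.004, "dz": -0.0025, "wx": -0.0014, "wy": -0.024, "wz": 0.0003}, {"gripper": 0, "dx": 0, "dy": 0.004, "dz": -0.0025, "wx": -0.0014, "wy": -0.03, "wz": 0.0003}]'

```text
clock: 19.42
ee_pos: [0.4971, 0.1331, 0.39]
tcp_rot: [0.616, -0.615, 0.347, -0.349]
contact_force: [-1.2, 1.1, 12.3]
finger_gap: 0.166
```

```bash
python3 t.py; python3 bar.py w14|head -1; python3 -c "
from h import *
go([.4964,.1330,.3897],.60)"
```

```text
t 19.42 p [0.4971 0.1331 0.39  ] zyaw 0.5422 tilt 0.0015 0.0031 F [-1.2  1.1 12.3] T [0.188 0.191 0.042] j6T 0.318 gap 0.166 qv6 -0.223
n 2333 ztop 0.2224631514380194
d [-0.0009  0.0009 -0.0023] w [-0.001  -0.0179  0.0005]
```

>>> arm_command --increments '[{"gripper": 0, "dx": -0.001, "dy": 0.004, "dz": -0.003, "wx": -0.0016, "wy": -0.006, "wz": 0.0006}, {"gripper": 0, "dx": -0.001, "dy": 0.004, "dz": -0.0035, "wx": -0.0016, "wy": -0.012, "wz": 0.0006}, {"gripper": 0, "dx": -0.001, "dy": 0.004, "dz": -0.0035, "wx": -0.0016, "wy": -0.018, "wz": 0.0006}, {"gripper": 0, "dx": -0.001, "dy": 0.004, "dz": -0.0035, "wx": -0.0016, "wy": -0.024, "wz": 0.0006}, {"gripper": 0, "dx": -0.001, "dy": 0.004, "dz": -0.0035, "wx": -0.0016, "wy": -0.03, "wz": 0.0006}]'

```text
clock: 19.88
ee_pos: [0.4969, 0.1331, 0.3901]
tcp_rot: [0.633, -0.631, 0.316, -0.318]
contact_force: [0.1, 0.3, 12.4]
finger_gap: 0.164
```

```bash
python3 t.py; python3 bar.py w15|head -1; python3 -c "
from h import *
go([.4964,.1330,.3897],.70)"
```

```text
t 19.88 p [0.4969 0.1331 0.3901] zyaw 0.641 tilt 0.0019 0.0029 F [ 0.1  0.3 12.4] T [ 0.154 -0.054 -0.024] j6T 0.321 gap 0.164 qv6 -0.225
n 2319 ztop 0.22261734963884333
d [-0.0008  0.0013 -0.0016] w [-0.0009 -0.0183  0.0006]
```

>>> arm_command --increments '[{"gripper": 0, "dx": -0.001, "dy": 0.0045, "dz": -0.0025, "wx": -0.0012, "wy": -0.006, "wz": 0.0006}, {"gripper": 0, "dx": -0.001, "dy": 0.0045, "dz": -0.0025, "wx": -0.0014, "wy": -0.012, "wz": 0.0006}, {"gripper": 0, "dx": -0.001, "dy": 0.0045, "dz": -0.0025, "wx": -0.0014, "wy": -0.018, "wz": 0.0006}, {"gripper": 0, "dx": -0.001, "dy": 0.0045, "dz": -0.0025, "wx": -0.0014, "wy": -0.024, "wz": 0.0006}, {"gripper": 0, "dx": -0.001, "dy": 0.0045, "dz": -0.0025, "wx": -0.0014, "wy": -0.03, "wz": 0.0006}]'

```text
clock: 20.35
ee_pos: [0.4969, 0.1331, 0.39]
tcp_rot: [0.647, -0.646, 0.284, -0.287]
contact_force: [0.2, 0.6, 11.7]
finger_gap: 0.167
```

```bash
python3 t.py; python3 bar.py w16|head -1; python3 -c "
from h import *
go([.4964,.1330,.3897],.80)"
```

```text
t 20.35 p [0.4969 0.1331 0.39  ] zyaw 0.7399 tilt 0.0025 0.0026 F [ 0.2  0.6 11.7] T [ 0.154  0.044 -0.051] j6T 0.322 gap 0.167 qv6 -0.222
n 2321 ztop 0.22253207408352912
d [-0.0008  0.0011 -0.0016] w [-0.0008 -0.0187  0.0009]
```

>>> arm_command --increments '[{"gripper": 0, "dx": -0.001, "dy": 0.0045, "dz": -0.0015, "wx": -0.0012, "wy": -0.006, "wz": 0.0008}, {"gripper": 0, "dx": -0.001, "dy": 0.0045, "dz": -0.0015, "wx": -0.0014, "wy": -0.012, "wz": 0.001}, {"gripper": 0, "dx": -0.001, "dy": 0.0045, "dz": -0.0015, "wx": -0.0014, "wy": -0.018, "wz": 0.001}, {"gripper": 0, "dx": -0.001, "dy": 0.0045, "dz": -0.0015, "wx": -0.0014, "wy": -0.024, "wz": 0.001}, {"gripper": 0, "dx": -0.001, "dy": 0.0045, "dz": -0.0015, "wx": -0.0014, "wy": -0.03, "wz": 0.001}]'

```text
clock: 20.82
ee_pos: [0.4971, 0.1333, 0.39]
tcp_rot: [0.661, -0.66, 0.252, -0.254]
contact_force: [-1.2, 0.1, 11.9]
finger_gap: 0.165
```

```bash
python3 t.py; python3 bar.py w17|head -1; python3 -c "
from h import *
go([.4964,.1330,.3897],.90)"
```

```text
t 20.82 p [0.4971 0.1333 0.39  ] zyaw 0.8387 tilt 0.0023 0.0019 F [-1.2  0.1 11.9] T [ 0.062  0.054 -0.058] j6T 0.32 gap 0.165 qv6 -0.225
n 2340 ztop 0.22247905015751865
d [-0.0011  0.0008 -0.0022] w [-0.0006 -0.0191  0.0007]
```

>>> arm_command --increments '[{"gripper": 0, "dx": -0.001, "dy": 0.0042, "dz": -0.0022, "wx": -0.0008, "wy": -0.006, "wz": 0.0008}, {"gripper": 0, "dx": -0.001, "dy": 0.0042, "dz": -0.0022, "wx": -0.001, "wy": -0.012, "wz": 0.001}, {"gripper": 0, "dx": -0.001, "dy": 0.0042, "dz": -0.0022, "wx": -0.001, "wy": -0.018, "wz": 0.001}, {"gripper": 0, "dx": -0.001, "dy": 0.0042, "dz": -0.0022, "wx": -0.001, "wy": -0.024, "wz": 0.001}, {"gripper": 0, "dx": -0.001, "dy": 0.0042, "dz": -0.0022, "wx": -0.001, "wy": -0.03, "wz": 0.001}]'

```text
clock: 21.28
ee_pos: [0.4971, 0.1332, 0.3899]
tcp_rot: [0.672, -0.671, 0.219, -0.221]
contact_force: [-1.0, -0.2, 11.5]
finger_gap: 0.165
```

```bash
python3 t.py; python3 bar.py w18|head -1; python3 -c "
from h import *
go([.4964,.1330,.3897],1.0)"
```

```text
t 21.28 p [0.4971 0.1332 0.3899] zyaw 0.9374 tilt 0.0023 0.0021 F [-1.  -0.2 11.5] T [ 0.119  0.128 -0.029] j6T 0.317 gap 0.165 qv6 -0.223
n 2342 ztop 0.22245045691888274
d [-0.0015  0.0008 -0.0019] w [-0.0006 -0.0194  0.0008]
```

>>> arm_command --increments '[{"gripper": 0, "dx": -0.001, "dy": 0.004, "dz": -0.002, "wx": -0.0008, "wy": -0.006, "wz": 0.0008}, {"gripper": 0, "dx": -0.001, "dy": 0.004, "dz": -0.002, "wx": -0.001, "wy": -0.012, "wz": 0.001}, {"gripper": 0, "dx": -0.001, "dy": 0.004, "dz": -0.002, "wx": -0.001, "wy": -0.018, "wz": 0.001}, {"gripper": 0, "dx": -0.001, "dy": 0.004, "dz": -0.002, "wx": -0.001, "wy": -0.024, "wz": 0.001}, {"gripper": 0, "dx": -0.001, "dy": 0.004, "dz": -0.002, "wx": -0.001, "wy": -0.03, "wz": 0.001}]'

```text
clock: 21.75
ee_pos: [0.4972, 0.1331, 0.3899]
tcp_rot: [0.682, -0.682, 0.186, -0.188]
contact_force: [-1.1, 0.6, 11.6]
finger_gap: 0.167
```

```bash
python3 t.py; python3 bar.py w19|head -1
```

```text
t 21.75 p [0.4972 0.1331 0.3899] zyaw 1.0363 tilt 0.0023 0.0018 F [-1.1  0.6 11.6] T [ 0.137  0.217 -0.087] j6T 0.314 gap 0.167 qv6 -0.225
n 2335 ztop 0.22242385745217838
```

>>> arm_command --increments '[{"gripper": 0, "dx": -0.001, "dy": 0.0036, "dz": -0.002, "wx": -0.0008, "wy": -0.006, "wz": 0.0008}, {"gripper": 0, "dx": -0.001, "dy": 0.0036, "dz": -0.002, "wx": -0.001, "wy": -0.012, "wz": 0.001}, {"gripper": 0, "dx": -0.001, "dy": 0.0036, "dz": -0.002, "wx": -0.001, "wy": -0.017, "wz": 0.001}, {"gripper": 0, "dx": -0.001, "dy": 0.0036, "dz": -0.002, "wx": -0.001, "wy": -0.021, "wz": 0.001}, {"gripper": 0, "dx": -0.001, "dy": 0.0036, "dz": -0.002, "wx": -0.001, "wy": -0.024, "wz": 0.001}]'

```text
clock: 22.22
ee_pos: [0.4972, 0.133, 0.3901]
tcp_rot: [0.689, -0.689, 0.158, -0.16]
contact_force: [-0.6, 1.3, 10.5]
finger_gap: 0.165
```

```bash
python3 t.py; python3 bar.py w20|head -1
```

```text
t 22.22 p [0.4972 0.133  0.3901] zyaw 1.116 tilt 0.0025 0.0013 F [-0.6  1.3 10.5] T [ 0.195  0.207 -0.081] j6T 0.059 gap 0.165 qv6 -0.108
n 2357 ztop 0.2225593915723082
```

Now slowly to the end wall.

>>> arm_command --increments '[{"gripper": 0, "dx": -0.001, "dy": 0.0034, "dz": -0.001, "wx": -0.0006, "wy": -0.003, "wz": 0.0008}, {"gripper": 0, "dx": -0.001, "dy": 0.0034, "dz": -0.001, "wx": -0.0006, "wy": -0.006, "wz": 0.001}, {"gripper": 0, "dx": -0.001, "dy": 0.0034, "dz": -0.001, "wx": -0.0006, "wy": -0.009, "wz": 0.001}]'

```text
clock: 22.52
ee_pos: [0.4973, 0.133, 0.3901]
tcp_rot: [0.692, -0.691, 0.148, -0.149]
contact_force: [-2.5, -0.8, 11.5]
finger_gap: 0.17
```

```bash
python3 t.py
```

```text
t 22.52 p [0.4973 0.133  0.3901] zyaw 1.1475 tilt 0.0022 0.0013 F [-2.5 -0.8 11.5] T [-0.031  0.452 -0.054] j6T 0.11 gap 0.17 qv6 -0.111
```

>>> arm_command --increments '[{"gripper": 0, "dx": -0.001, "dy": 0.0034, "dz": -0.001, "wx": -0.0006, "wy": -0.0025, "wz": 0.0008}, {"gripper": 0, "dx": -0.001, "dy": 0.0034, "dz": -0.001, "wx": -0.0006, "wy": -0.005, "wz": 0.001}, {"gripper": 0, "dx": -0.001, "dy": 0.0034, "dz": -0.001, "wx": -0.0006, "wy": -0.007, "wz": 0.001}]'

```text
clock: 22.77
ee_pos: [0.4974, 0.1329, 0.3902]
tcp_rot: [0.693, -0.693, 0.139, -0.141]
contact_force: [-1.7, -0.7, 12.1]
finger_gap: 0.166
```

```bash
python3 t.py
```

```text
t 22.77 p [0.4974 0.1329 0.3902] zyaw 1.1723 tilt 0.002 0.0013 F [-1.7 -0.7 12.1] T [-0.106  0.491 -0.054] j6T 0.017 gap 0.166 qv6 -0.07
```

>>> arm_command --increments '[{"gripper": 0, "dx": -0.001, "dy": 0.0034, "dz": -0.001, "wx": -0.0006, "wy": -0.0025, "wz": 0.0008}, {"gripper": 0, "dx": -0.001, "dy": 0.0034, "dz": -0.001, "wx": -0.0006, "wy": -0.005, "wz": 0.001}, {"gripper": 0, "dx": -0.001, "dy": 0.0034, "dz": -0.001, "wx": -0.0006, "wy": -0.007, "wz": 0.001}]'

```text
clock: 23.02
ee_pos: [0.4974, 0.1329, 0.3902]
tcp_rot: [0.695, -0.695, 0.131, -0.132]
contact_force: [-2.2, -0.7, 11.6]
finger_gap: 0.166
```

```bash
python3 t.py
```

```text
t 23.02 p [0.4974 0.1329 0.3902] zyaw 1.1968 tilt 0.0016 0.0011 F [-2.2 -0.7 11.6] T [-0.073  0.464 -0.047] j6T 0.017 gap 0.166 qv6 -0.071
```

>>> arm_command --increments '[{"gripper": 0, "dx": -0.0005, "dy": 0.0034, "dz": -0.001, "wx": -0.0003, "wy": -0.002, "wz": 0.0005}, {"gripper": 0, "dx": -0.0005, "dy": 0.0034, "dz": -0.001, "wx": -0.0003, "wy": -0.004, "wz": 0.0005}, {"gripper": 0, "dx": -0.0005, "dy": 0.0034, "dz": -0.001, "wx": -0.0003, "wy": -0.006, "wz": 0.0005}]'

```text
clock: 23.27
ee_pos: [0.4974, 0.1328, 0.3901]
tcp_rot: [0.697, -0.696, 0.123, -0.125]
contact_force: [-3.3, -0.7, 12.6]
finger_gap: 0.164
```

```bash
python3 t.py
```

```text
t 23.27 p [0.4974 0.1328 0.3901] zyaw 1.2183 tilt 0.0019 0.0014 F [-3.3 -0.7 12.6] T [-0.082  0.854 -0.112] j6T 0.036 gap 0.164 qv6 -0.074
```

>>> arm_command --increments '[{"gripper": 0, "dx": 0, "dy": -0.003, "dz": -0.001, "wx": 0, "wy": 0, "wz": 0}, {"gripper": 0, "dx": 0, "dy": -0.008, "dz": -0.001, "wx": 0, "wy": 0, "wz": 0}, {"gripper": 0, "dx": 0, "dy": -0.013, "dz": -0.001, "wx": 0, "wy": 0, "wz": 0}, {"gripper": 0, "dx": 0, "dy": -0.017, "dz": -0.001, "wx": 0, "wy": 0, "wz": 0}]'

```text
clock: 23.6
ee_pos: [0.4973, 0.1327, 0.3956]
tcp_rot: [0.697, -0.696, 0.122, -0.124]
contact_force: [-4.2, 1.3, 5.2]
finger_gap: 0.163
```

```bash
python3 t.py;python3 bar.py w21|head -1
```

```text
t 23.6 p [0.4973 0.1327 0.3956] zyaw 1.2205 tilt 0.0024 0.002 F [-4.2  1.3  5.2] T [0.113 0.772 0.003] j6T -0.033 gap 0.163 qv6 0.001
n 2425 ztop 0.2278893479603018
```

>>> arm_command --increments '[{"gripper": 0, "dx": 0, "dy": -0.01, "dz": -0.001, "wx": 0, "wy": 0, "wz": 0}, {"gripper": 0, "dx": 0, "dy": -0.018, "dz": -0.001, "wx": 0, "wy": 0, "wz": 0}, {"gripper": 0, "dx": 0, "dy": -0.025, "dz": -0.001, "wx": 0, "wy": 0, "wz": 0}]'

```text
clock: 23.9
ee_pos: [0.4973, 0.1325, 0.4032]
tcp_rot: [0.697, -0.696, 0.122, -0.124]
contact_force: [-0.7, -0.4, -3.0]
finger_gap: 0.169
```

```bash
python3 t.py
```

```text
t 23.9 p [0.4973 0.1325 0.4032] zyaw 1.2216 tilt 0.0023 0.0021 F [-0.7 -0.4 -3. ] T [0.172 0.203 0.005] j6T -0.036 gap 0.169 qv6 0.004
```

>>> arm_command --increments '[{"gripper": 0, "dx": 0, "dy": -0.06, "dz": 0, "wx": 0, "wy": 0, "wz": 0}, {"gripper": 0, "dx": 0, "dy": -0.12, "dz": 0, "wx": 0, "wy": 0, "wz": 0}, {"gripper": 0, "dx": 0, "dy": -0.17, "dz": 0, "wx": 0, "wy": 0, "wz": 0}, {"gripper": 0, "dx": 0, "dy": -0.2, "dz": 0, "wx": 0, "wy": 0, "wz": 0}]'

```text
clock: 24.23
ee_pos: [0.4974, 0.1324, 0.4647]
tcp_rot: [0.697, -0.696, 0.121, -0.124]
contact_force: [0.4, 0.3, -1.3]
finger_gap: 0.165
```

```bash
python3 t.py;python3 bar.py w22; python3 -c "
from h import *
go([.4735,-.164,.455],1.22)
c=cam('scene');cv2.imwrite('pics/s5.png',c['pixels'])"
```

```text
t 24.23 p [0.4974 0.1324 0.4647] zyaw 1.2222 tilt 0.0046 0.0032 F [ 0.4  0.3 -1.3] T [-0.028  0.033  0.038] j6T 0.002 gap 0.165 qv6 0.001
n 0 ztop nan
end of bar x None
d [ 0.2627  0.0334 -0.956 ] w [-0.0012  0.0007  0.0019]
  return _methods._mean(a, axis=axis, dtype=dtype,
  ret = ret.dtype.type(ret / rcount)
```

View pics/s5.png

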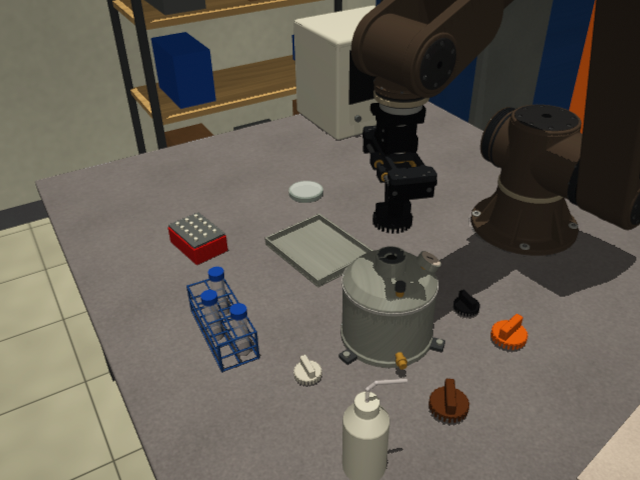

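>>> arm_command --increments '[{"gripper": 0, "dx": 0.03, "dy": 0, "dz": -0.11, "wx": -0.0012, "wy": 0, "wz": 0.0019}, {"gripper": 0, "dx": 0.07, "dy": 0, "dz": -0.24, "wx": -0.0012, "wy": 0, "wz": 0.0019}, {"gripper": 0, "dx": 0.11, "dy": 0, "dz": -0.37, "wx": -0.0012, "wy": 0, "wz": 0.0019}, {"gripper": 0, "dx": 0.14, "dy": 0, "dz": -0.5, "wx": -0.0012, "wy": 0, "wz": 0.0019}, {"gripper": 0, "dx": 0.17, "dy": 0, "dz": -0.62, "wx": -0.0012, "wy": 0, "wz": 0.0019}]'

```text
clock: 24.75
ee_pos: [0.481, -0.0617, 0.4628]
tcp_rot: [-0.696, 0.697, -0.123, 0.122]
contact_force: [0.8, -0.3, -1.2]
finger_gap: 0.164
```

```bash
python3 t.py;python3 -c "
from h import *
go([.4735,-.164,.42],1.22)"
```

```text
t 24.75 p [ 0.481  -0.0617  0.4628] zyaw 1.2225 tilt -0.0021 -0.0006 F [ 0.8 -0.3 -1.2] T [-0.017 -0.055 -0.01 ] j6T 1.41 gap 0.164 qv6 -0.901
d [ 0.0932  0.1428 -0.3291] w [ 0.0002  0.0008 -0.0007]
```

>>> arm_command --increments '[{"gripper": 0, "dx": 0.03, "dy": 0.03, "dz": -0.12, "wx": 0.0002, "wy": 0, "wz": -0.0007}, {"gripper": 0, "dx": 0.06, "dy": 0.08, "dz": -0.22, "wx": 0.0002, "wy": 0, "wz": -0.0007}, {"gripper": 0, "dx": 0.083, "dy": 0.13, "dz": -0.3, "wx": 0.0002, "wy": 0, "wz": -0.0007}, {"gripper": 0, "dx": 0.093, "dy": 0.143, "dz": -0.33, "wx": 0.0002, "wy": 0, "wz": -0.0007}, {"gripper": 0, "dx": 0.093, "dy": 0.143, "dz": -0.33, "wx": 0.0002, "wy": 0, "wz": -0.0007}]'

```text
clock: 25.17
ee_pos: [0.4732, -0.166, 0.418]
tcp_rot: [0.697, -0.696, 0.124, -0.122]
contact_force: [0.5, 0.5, -1.9]
finger_gap: 0.168
```

```bash
python3 t.py;python3 -c "
from h import *
go([.4735,-.164,.235],1.22)
c=cam('wrist');cv2.imwrite('pics/w30.png',c['pixels'])"
```

```text
t 25.17 p [ 0.4732 -0.166   0.418 ] zyaw 1.2199 tilt -0.0029 0.0003 F [ 0.5  0.5 -1.9] T [ 0.004  0.03  -0.003] j6T -0.469 gap 0.168 qv6 0.041
d [4.000e-04 6.101e-01 6.300e-03] w [-0.0001 -0.     -0.0009]
```

View pics/w30.png

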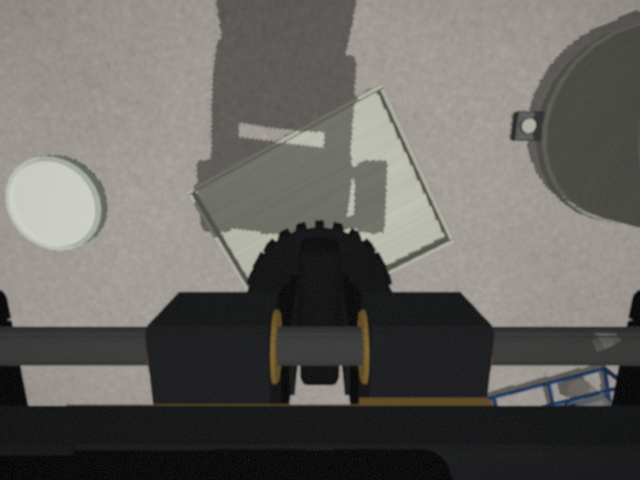

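>>> arm_command --increments '[{"gripper": 0, "dx": 0, "dy": 0.1, "dz": 0.006, "wx": 0, "wy": 0, "wz": -0.0009}, {"gripper": 0, "dx": 0, "dy": 0.22, "dz": 0.006, "wx": 0, "wy": 0, "wz": -0.0009}, {"gripper": 0, "dx": 0, "dy": 0.34, "dz": 0.006, "wx": 0, "wy": 0, "wz": -0.0009}, {"gripper": 0, "dx": 0, "dy": 0.43, "dz": 0.006, "wx": 0, "wy": 0, "wz": -0.0009}, {"gripper": 0, "dx": 0, "dy": 0.48, "dz": 0.006, "wx": 0, "wy": 0, "wz": -0.0009}]'

```text
clock: 25.63
ee_pos: [0.4737, -0.1612, 0.2728]
tcp_rot: [0.697, -0.696, 0.123, -0.122]
contact_force: [-0.1, -0.5, -1.4]
finger_gap: 0.166
```

```bash
python3 t.py;python3 -c "
from h import *
go([.4735,-.164,.223],1.22)"
```

```text
t 25.63 p [ 0.4737 -0.1612  0.2728] zyaw 1.2223 tilt -0.0016 0.0009 F [-0.1 -0.5 -1.4] T [ 0.038 -0.012  0.015] j6T -0.0 gap 0.166 qv6 0.0
d [ 0.0028  0.1658 -0.0091] w [-0.0003  0.0007 -0.0005]
```

>>> arm_command --increments '[{"gripper": 0, "dx": 0.002, "dy": 0.06, "dz": -0.004, "wx": -0.0003, "wy": 0, "wz": -0.0005}, {"gripper": 0, "dx": 0.002, "dy": 0.11, "dz": -0.006, "wx": -0.0003, "wy": 0, "wz": -0.0005}, {"gripper": 0, "dx": 0.002, "dy": 0.145, "dz": -0.006, "wx": -0.0003, "wy": 0, "wz": -0.0005}, {"gripper": 0, "dx": 0.002, "dy": 0.158, "dz": -0.006, "wx": -0.0003, "wy": 0, "wz": -0.0005}, {"gripper": 0, "dx": 0.002, "dy": 0.158, "dz": -0.006, "wx": -0.0003, "wy": 0, "wz": -0.0005}]'

```text
clock: 26.05
ee_pos: [0.4739, -0.162, 0.2251]
tcp_rot: [0.697, -0.696, 0.122, -0.122]
contact_force: [0.9, 0.5, -2.0]
finger_gap: 0.164
```

```bash
python3 t.py
```

```text
t 26.05 p [ 0.4739 -0.162   0.2251] zyaw 1.2237 tilt -0.0007 0.0001 F [ 0.9  0.5 -2. ] T [ 0.02  -0.018  0.007] j6T 0.011 gap 0.164 qv6 -0.004
```

>>> arm_command --increments '[{"gripper": 0, "dx": 0, "dy": 0.006, "dz": 0, "wx": 0, "wy": 0, "wz": 0}, {"gripper": 0, "dx": 0, "dy": 0.012, "dz": 0, "wx": 0, "wy": 0, "wz": 0}, {"gripper": 0, "dx": 0, "dy": 0.017, "dz": 0, "wx": 0, "wy": 0, "wz": 0}, {"gripper": 0, "dx": 0, "dy": 0.017, "dz": 0, "wx": 0, "wy": 0, "wz": 0}]'

```text
clock: 26.38
ee_pos: [0.474, -0.1619, 0.2202]
tcp_rot: [0.697, -0.696, 0.122, -0.122]
contact_force: [-0.3, -0.4, -1.7]
finger_gap: 0.163
```

```bash
python3 t.py
```

```text
t 26.38 p [ 0.474  -0.1619  0.2202] zyaw 1.2238 tilt -0.0001 0.0 F [-0.3 -0.4 -1.7] T [-0.001  0.002 -0.022] j6T 0.003 gap 0.163 qv6 -0.001
```

>>> arm_command --increments '[{"gripper": 0, "dx": 0, "dy": 0.002, "dz": 0, "wx": 0, "wy": 0, "wz": 0}, {"gripper": 0, "dx": 0, "dy": 0.004, "dz": 0, "wx": 0, "wy": 0, "wz": 0}, {"gripper": 0, "dx": 0, "dy": 0.005, "dz": 0, "wx": 0, "wy": 0, "wz": 0}, {"gripper": 0, "dx": 0, "dy": 0.005, "dz": 0, "wx": 0, "wy": 0, "wz": 0}]'

```text
clock: 26.72
ee_pos: [0.474, -0.162, 0.2188]
tcp_rot: [0.697, -0.696, 0.122, -0.122]
contact_force: [-0.1, 1.1, -1.6]
finger_gap: 0.166
```

```bash
python3 t.py
```

```text
t 26.72 p [ 0.474  -0.162   0.2188] zyaw 1.2237 tilt -0.0001 0.0 F [-0.1  1.1 -1.6] T [-0.01  -0.02   0.056] j6T 0.001 gap 0.166 qv6 0.0
```

>>> arm_command --increments '[{"gripper": 0, "dx": 0, "dy": 0.0015, "dz": 0, "wx": 0, "wy": 0, "wz": 0}, {"gripper": 0, "dx": 0, "dy": 0.003, "dz": 0, "wx": 0, "wy": 0, "wz": 0}, {"gripper": 0, "dx": 0, "dy": 0.003, "dz": 0, "wx": 0, "wy": 0, "wz": 0}]'

```text
clock: 26.97
ee_pos: [0.474, -0.162, 0.2182]
tcp_rot: [-0.696, 0.696, -0.122, 0.122]
contact_force: [-1.2, -0.3, 5.1]
finger_gap: 0.167
```

```bash
python3 t.py
```

```text
t 26.97 p [ 0.474  -0.162   0.2182] zyaw 1.2235 tilt 0.0002 -0.0 F [-1.2 -0.3  5.1] T [ 0.059  0.236 -0.002] j6T 0.002 gap 0.167 qv6 0.001
```

Touched down at 5 N. Open slowly.

>>> arm_command --increments '[{"gripper": 20, "dx": 0, "dy": 0, "dz": 0, "wx": 0, "wy": 0, "wz": 0}, {"gripper": 25, "dx": 0, "dy": 0, "dz": 0, "wx": 0, "wy": 0, "wz": 0}, {"gripper": 40, "dx": 0, "dy": 0, "dz": 0, "wx": 0, "wy": 0, "wz": 0}, {"gripper": 60, "dx": 0, "dy": 0, "dz": 0, "wx": 0, "wy": 0, "wz": 0}, {"gripper": 60, "dx": 0, "dy": 0, "dz": 0, "wx": 0, "wy": 0, "wz": 0}]'

```text
clock: 27.38
ee_pos: [0.474, -0.162, 0.2182]
tcp_rot: [-0.696, 0.696, -0.122, 0.122]
contact_force: [0.4, 0.5, -0.3]
finger_gap: 0.405
```

```bash
python3 t.py
```

```text
t 27.38 p [ 0.474  -0.162   0.2182] zyaw 1.2236 tilt 0.0003 -0.0 F [ 0.4  0.5 -0.3] T [ 0.025 -0.003  0.034] j6T -0.0 gap 0.405 qv6 0.0
```

>>> arm_command --increments '[{"gripper": 60, "dx": 0, "dy": -0.05, "dz": 0, "wx": 0, "wy": 0, "wz": 0}, {"gripper": 60, "dx": 0, "dy": -0.15, "dz": 0, "wx": 0, "wy": 0, "wz": 0}, {"gripper": 60, "dx": 0, "dy": -0.28, "dz": 0, "wx": 0, "wy": 0, "wz": 0}, {"gripper": 60, "dx": 0, "dy": -0.4, "dz": 0, "wx": 0, "wy": 0, "wz": 0}, {"gripper": 60, "dx": 0, "dy": -0.5, "dz": 0, "wx": 0, "wy": 0, "wz": 0}]'

```text
clock: 27.8
ee_pos: [0.4738, -0.1619, 0.3706]
tcp_rot: [-0.696, 0.697, -0.122, 0.123]
contact_force: [-0.2, -0.2, 0.1]
finger_gap: 0.598
```

>>> arm_command --increments '[{"gripper": 60, "dx": 0, "dy": -0.1, "dz": 0, "wx": 0, "wy": 0, "wz": 0}, {"gripper": 60, "dx": 0, "dy": -0.1, "dz": 0, "wx": 0, "wy": 0, "wz": 0}, {"gripper": 60, "dx": 0, "dy": -0.1, "dz": 0, "wx": 0, "wy": 0, "wz": 0}]'

```text
clock: 28.05
ee_pos: [0.4735, -0.1618, 0.402]
tcp_rot: [-0.696, 0.697, -0.12, 0.124]
contact_force: [-0.1, 0.5, -0.3]
finger_gap: 0.601
```

```bash
python3 t.py; python3 - <<'E'
from h import *
c=cam('wrist');cv2.imwrite('pics/w40.png',c['pixels'])
P=cloud(c);z=P[...,2];m=(c['z_map']>.15)&(np.hypot(P[...,0]-.474,P[...,1]+.162)<.06)
for lo,hi in((.022,.032),(.045,.056)):
    q=P[m&(z>lo)&(z<hi)];print(len(q),np.median(q[:,2]) if len(q) else 0,cv2.minAreaRect((q[:,:2]*1000).astype(np.float32)) if len(q) else '')
c=cam('scene');cv2.imwrite('pics/s6.png',c['pixels'])
E
```

```text
t 28.05 p [ 0.4735 -0.1618  0.402 ] zyaw 1.2236 tilt 0.0048 -0.0005 F [-0.1  0.5 -0.3] T [ 0.03  -0.016 -0.033] j6T -0.001 gap 0.601 qv6 -0.0
2883 0.027023237226101136 ((473.882080078125, -162.09442138671875), (65.9531478881836, 64.6761703491211), 69.7837142944336)
1351 0.05077182942565323 ((474.2181091308594, -162.09832763671875), (15.962860107421875, 57.155338287353516), 69.73622131347656)
```

View pics/w40.png

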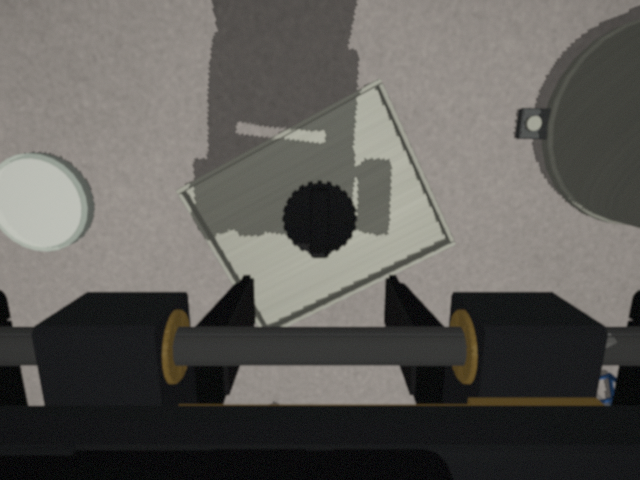

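View pics/s6.png

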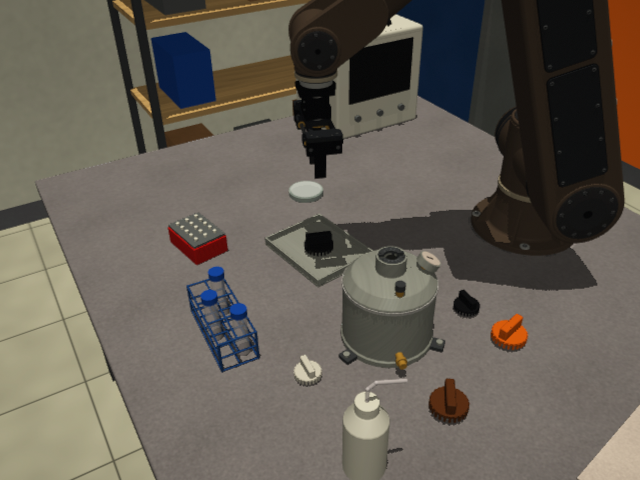

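The wrist view (320, 218) and the scene view (319, 242) both show the cap standing upright in the tray with its bar up. The neck is open and everything else is where it was. The measured bar top at 50.8 mm and disc top at 27.0 mm fit a cap standing upright on the tray floor.

```bash
python3 -c "
from h import *
print(env.job_done())"; python3 t.py
```

```text
the job is handed in; nothing more can be done
None
the job is handed in; nothing more can be done
```

The cap is off the vessel and standing upright in the tray, grip bar up. I handed the job in at about 28 s of the 72 s allowed.

**What I did**
- **First stop:** I gripped the bar and turned counter-clockwise until a lug caught the tooth. I let it rest there about 1.3 s, and again about 1.1 s, with roughly 5–8 N on the tooth by my estimate.
- **Release:** I backed off slightly, pressed the cap about 4.2 mm down at about 12 N, and turned it about 1 rad past the stop to the end wall. There the upward spring force on the cap showed it was free.
- **Placing:** I lifted the cap off, lowered it into the tray with a 5 N touchdown, let go and withdrew.

**Last checks**
- **Cap:** It stands at (0.474, -0.162), near the middle of the tray. The disc top is at 27 mm and the bar top at 51 mm, as expected for a cap standing upright on the floor.
- **Scene:** The neck is open, the gripper touches nothing (force near 0 N), and nothing else looks moved.

**What did not read clearly**
- **The stop itself:** It did not show as a sharp jump in turning moment. The cap pivoted sideways on the tooth by about 1 mm, so I inferred contact from the growing sideways force and a small rise in turning moment. A sideways shift and a further small turn then gave a pivot arm of about 20 mm, which fits the lug. I did not see the tooth force directly.
- **Side forces:** They reached about 9 N at the stop, and I could not cancel them fully until I pressed and turned the cap.

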